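Weigh reagent bottles on the bench scale and line them up on the mat

ROBOT

A 7-joint arm with a two-finger parallel gripper is mounted at the origin on the work surface. World frame = base frame: x ahead of the robot, y to its left, z up, the work surface at z = 0. Lengths are in m, angles in rad, forces in N, time in s.
With the tool pointing down it reaches from about 0.425 to 0.825 m from the base axis. Payload 3.6 kg.
Tool frame: the origin (TCP) lies midway between the tips of the shut fingers; the grasp point (between the pads) lies 19 mm behind it (r.pinch_z is the distance from the TCP to the grasp point, in m); z points along the fingers, y is the line along which they close (so a half turn about z gives the same grasp; the last joint's range is limited). The gripper opens to 85 mm and grips with 20 to 120 N. Pads are 22 mm wide; open, the fingers measure 114 mm over their backs; the gripper's body (76 mm by 85 mm) begins 54 mm behind the grasp point. The pads swing forward as they close: fully open they stand 13 mm farther back than shut.
Start: joints at [-1.19, 0.615, -0.013, 1.423, 0.008, 1.103, -0.04], TCP at [0.257, 0.597, 0.231] pointing down, gripper open.
Joint ranges: [-3.12, 3.12], [-0.3, 2.06], [-1.34, 1.32], [0.26, 2.42], [-1.36, 4.5], [0.01, 1.98], [-2.84, 2.84]. Speed limits (rad/s): [2.79, 2.79, 3.14, 3.14, 3.14, 3.14, 3.14].

INTERFACE

Orientations are given as a unit quaternion [w, x, y, z].
In Python, from bench import r gives the robot as it stands.
- The arm moves only by the shell command python3 -m pendant 'ROWS' [FORCE]. ROWS is JSON, a list that holds one entry, the list of rows, each a list of 7 numbers: the shift along the tool's x, y, z in mm, then the turn, a rotation vector about the tool's x, y, z in degrees, then the finger opening in mm, from 0 to 85.4. In form: [[[x, y, z, ax, ay, az, claw], ...]]. A call has exactly 10 rows; each row shifts and turns the commanded pose from where the row before left it, along the tool's axes as they then stand; what a row does not reach is not made up. A row lasts 1/12 s, in which the tool goes at most 41.7 mm and 7.16 degrees, less where a joint would pass 70% of its speed; a pose out of reach is approached as far as the arm can. A call is refused whole if a number of a shift passes 41.7 or a number of a turn 7.16, either way. A call with a gripper value outside its range is refused whole. The fingers move at their own pace and stop on an object; FORCE is the grip in N (left out, the last holds). Time passes only in rows, so rows that do not move let the fingers close, or fill a call up. It gives the time, the measured TCP pose, the force, the opening and the grip force at its end, in the units of the state.
- r.get_state(): the state, without advancing time (a new reading comes with each control period).
- r.camera(name): name is "scene" or "top" or "wrist"; returns the picture (384x512x3 uint8, blue, green, red); there is no depth.
- r.get_calibration(name): a dict with "fx", "fy", "cx", "cy" (pixels), "cam_to_world" (4x4, takes a point from camera to world coordinates); the wrist camera has in their place "T_tool_cam" (4x4, takes a point from camera to tool coordinates, whose origin is the TCP and whose axes are the flange's). Camera axes: x right, y up, looking along -z (the intrinsics and any distortion apply to the point x, -y, -z); pixel columns grow to the right and rows downward; lengths in m; the calibration is good to about 2 mm. A picture is of the moment at which its call begins: read the wrist's pose just before it. get_calibration takes no time and is no camera call.
- r.finish_job(): hands the job in; it is judged then, once.
The state is a dict: "t": time; "joints": joint angles; "qd": joint speeds; "joint_efforts": joint torques, N m; "ee_pos": TCP position; "orientation": TCP orientation; "force": force on the tool from outside, world axes, zero at the start; "wrist_torque": the same for the moment, N m; "opening": opening from 0.0 (shut) to 1.0 (fully open); "grip_force": force on a finger pad.
Only numpy, scipy, OpenCV 4.12 (cv2) and the standard library are available. Lean on these libraries where they do the work, as an engineer would, in place of code of your own. Each camera call takes 0.05 s, during which the arm holds its last target. There are 200 camera calls.

TASK

Weigh the part-used reagent bottles that are on the bench: first turn the scale's tare dial to the red mark and leave it there, then weigh the bottles one at a time in the order yellow, green, blue, red cap (one or two of them may be missing), each standing upright and alone on the pan inside the blue ring, let go of for a good two seconds until the pan is still, and then stood in the grey mat. When all have been weighed and stand upright wholly on the mat, turn the dial back to zero; do not disturb the timer, the tip box or the tube rack.

Things in the scene. Friction and masses are not known exactly. Their poses are not given: they have to be found in the camera images.
- scale: white bench scale, fixed: housing 200 mm (x) by 300 mm (y), top face 55 mm above the bench. Origin: centre of its underside; its x points away from the robot, its y to the left. On top: the round pan at (0, 70) mm, the black tare dial at (-30, -85) mm, and a flat gauge with a needle at (62, -85) mm that swings as the pan sinks (seen only).
- pan_center (a point): centre of the upper face of the round steel pan (140 mm across, flat, no rim), 79 mm above the bench when empty; it moves down with the pan. A printed blue ring of 46 mm outer radius surrounds it: a bottle (31 mm radius) up to 15 mm off-centre stands inside the ring.
- pan (a joint): how far the pan has sunk on its spring, m: 0 empty, 0.004 to 0.012 under one bottle, stop at 0.016; stiffness 450 N/m with a light preload, settles in under 0.5 s.
- dial (a joint): angle of the tare dial, rad: 0 at zero (its pointer at the long tick, towards the scale's -x, robot side; a hard stop), growing clockwise seen from above to a stop at 4.4; ticks every 0.4 rad. Stays where it is left; turns with about 0.05 N m. Starts somewhere beyond the red mark (2.9 to 4.0).
- dial_grip (a point): on the dial's vertical axis, where to grip it: 89 mm above the bench. The dial is a black 68 mm disc with its upper face 67 mm above the bench; on it a straight bar grip through the axis, 60 mm long, 14 mm thick, its top 101 mm above the bench. The bar lies along the line from dial_grip to dial_tip.
- dial_tip (a point): tip of the dial's white pointer, 40 mm from the dial's axis, in line with the bar grip; turns with the dial.
- mark (a point): point at the inner end of the red mark beside the dial, 40 mm from the dial's axis, where the pointer's tip is when the dial is on the mark. The mark lies at a dial angle of 1.2 to 2.3 rad, different each time, and does not move.
- bottle_yellow: reagent bottle with a yellow cap and a yellow stripe round its label; white, round, closed: body 62 mm across and 75 mm high, then a shoulder and a 36 mm wide cap, 104 mm high in all; 0.28 to 0.56 kg, the weight low down (part full, centre of mass about 20 mm up). Origin: centre of its underside; z up along the bottle. Starts standing on the bench. May be absent (None).
- bottle_green: reagent bottle with a green cap and a green stripe round its label; white, round, closed: body 62 mm across and 75 mm high, then a shoulder and a 36 mm wide cap, 104 mm high in all; 0.28 to 0.56 kg, the weight low down (part full, centre of mass about 20 mm up). Origin: centre of its underside; z up along the bottle. Starts standing on the bench. May be absent (None).
- bottle_blue: reagent bottle with a blue cap and a blue stripe round its label; white, round, closed: body 62 mm across and 75 mm high, then a shoulder and a 36 mm wide cap, 104 mm high in all; 0.28 to 0.56 kg, the weight low down (part full, centre of mass about 20 mm up). Origin: centre of its underside; z up along the bottle. Starts standing on the bench. May be absent (None).
- bottle_red: reagent bottle with a red cap and a red stripe round its label; white, round, closed: body 62 mm across and 75 mm high, then a shoulder and a 36 mm wide cap, 104 mm high in all; 0.28 to 0.56 kg, the weight low down (part full, centre of mass about 20 mm up). Origin: centre of its underside; z up along the bottle. Starts standing on the bench. Always there.
- mat: flat dark rubber mat with a grey face, fixed to the bench, 300 mm long (its x) by 160 mm wide (its y), 3 mm thick, no rim. Origin: centre of its underside. Takes up to three bottles in a row along its x.
- timer: white round bench timer lying flat, 64 mm across, 28 mm high, just beyond the scale; bystander, origin under its centre.
- tip_box: blue pipette-tip box with clear lid, 85 by 120 by 66 mm, beyond the scale to the left; bystander, origin under its centre.
- tube_rack: orange rack of capped tubes, 60 by 160 mm, 87 mm high, beyond the scale to the right; bystander, origin under its centre.
Things that resemble listed ones, but are neither listed nor needed, are in the scene too. Leave any purple look-alike of the bottle_yellow alone.

How it is judged:
By the outcome, as a careful person would: the job done as asked, in the order asked, and still so for the second after the job is handed in, with the robot touching nothing.
Of bottle_yellow, bottle_green, bottle_blue only 1 to 2 are there at a start; the rules pass over those that are not, and their reading is None.
At some moment in a run one of bottle_yellow, bottle_green, bottle_blue, bottle_red may be knocked a few centimetres aside while the robot is not near it.
It also fails if it takes over 210 s, if anything falls off the work surface, if the arm or the gripper's body presses on something with over 40 N, if the wrist force passes 120 N, or if a joint passes its speed limit or range.

## Working session

There is one attempt and no reset: what is moved stays moved. The work goes in short steps, Python scripts to look and compute and a shell command to move; the robot and the scene stay as the last step left them, time stands still between calls to the robot, and variables do not carry over. Pictures are saved under pics/ and viewed, at most 14 in all, crops included, and the job is handed in when it is done.

```bash
ls; mkdir -p pics; python3 - <<'E'
from bench import r
import cv2, numpy as np
s=r.get_state(); print({k:np.round(v,3) for k,v in s.items()})
for n in("scene","top","wrist"):
    im=r.camera(n); cv2.imwrite(f"pics/{n}0.png",im); c=r.get_calibration(n); print(n,{k:np.round(v,3).tolist() for k,v in c.items()})
a=cv2.imread("pics/scene0.png");b=cv2.imread("pics/top0.png")
E
```

```text
pics
{'t': np.float64(0.0), 'joints': array([-1.19 ,  0.616, -0.013,  1.425,  0.008,  1.103, -0.04 ]), 'qd': array([-0.001,  0.001, -0.   ,  0.001,  0.001,  0.002, -0.002]), 'joint_efforts': array([ 1.0000e-03, -4.6922e+01,  2.5900e-01, -1.7103e+01,  1.0000e-02,
        1.0000e-02, -0.0000e+00]), 'ee_pos': array([0.257, 0.596, 0.23 ]), 'orientation': array([-0.   ,  0.202,  0.979, -0.001]), 'force': array([ 0.232, -0.199,  0.486]), 'wrist_torque': array([-0.001,  0.055, -0.018]), 'grip_force': np.float64(0.0), 'opening': np.float64(0.999)}
scene {'fx': 435.296, 'fy': 435.296, 'cx': 258.767, 'cy': 192.865, 'cam_to_world': [[-0.66, -0.655, 0.369, 1.058], [0.752, -0.569, 0.334, 0.446], [-0.009, 0.498, 0.867, 1.16], [0.0, 0.0, 0.0, 1.0]]}
top {'fx': 448.885, 'fy': 448.885, 'cx': 250.415, 'cy': 193.17, 'cam_to_world': [[-0.021, 0.982, -0.188, 0.402], [-1.0, -0.017, 0.026, 0.03], [0.023, 0.188, 0.982, 1.184], [0.0, 0.0, 0.0, 1.0]]}
wrist {'fx': 291.829, 'fy': 291.829, 'cx': 256.443, 'cy': 187.156, 'T_tool_cam': [[0.0, 0.96, 0.279, 0.071], [1.0, 0.0, -0.001, -0.001], [-0.001, 0.279, -0.96, -0.144], [0.0, 0.0, 0.0, 1.0]]}
```

View pics/top0.png

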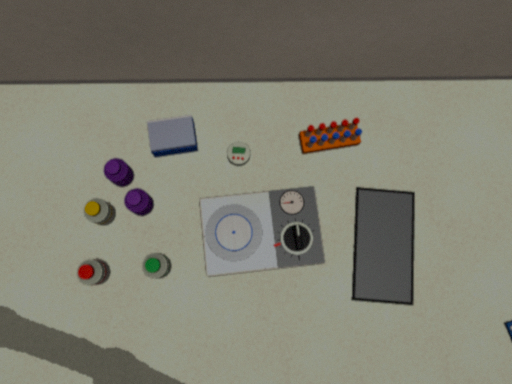

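View pics/scene0.png

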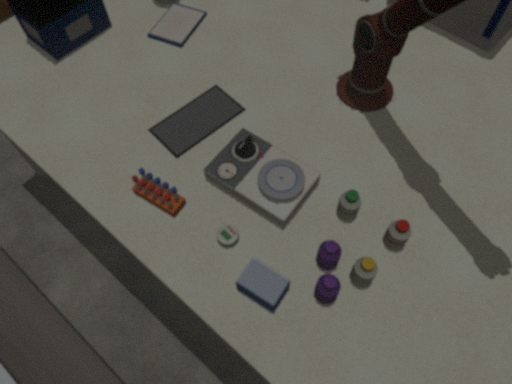

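Top view: red cap (86,271), green cap (152,265) and yellow cap (93,208). There is no blue cap among the bottles. The purple look-alikes are at (117,170) and (137,200). The mat is at about (384,245), the pan at (234,232), the dial at (296,238), and a red mark left of the dial at (277,245).

```bash
cat > h.py <<'E'
from bench import r
import cv2, numpy as np
from scipy.spatial.transform import Rotation as R
def T_world(name, st=None):
    c=r.get_calibration(name)
    if name!="wrist": return c,np.array(c["cam_to_world"])
    st=st or r.get_state(); q=st["orientation"]; T=np.eye(4)
    T[:3,:3]=R.from_quat([q[1],q[2],q[3],q[0]]).as_matrix(); T[:3,3]=st["ee_pos"]
    return c,T@np.array(c["T_tool_cam"])
def ray(name,uv,st=None):
    c,T=T_world(name,st); d=T[:3,:3]@[(uv[0]-c["cx"])/c["fx"],-(uv[1]-c["cy"])/c["fy"],-1]
    return T[:3,3],d/np.linalg.norm(d)
def plane(name,uv,z,st=None):
    o,d=ray(name,uv,st); return o+d*(z-o[2])/d[2]
def proj(name,p,st=None):
    c,T=T_world(name,st); q=np.linalg.inv(T)@np.append(p,1)
    return np.array([c["cx"]-c["fx"]*q[0]/q[2],c["cy"]+c["fy"]*q[1]/q[2]])
def cross(rays):
    A=sum(np.eye(3)-np.outer(d,d) for o,d in rays); b=sum((np.eye(3)-np.outer(d,d))@o for o,d in rays)
    p=np.linalg.solve(A,b); return p,[np.linalg.norm(np.cross(p-o,d)) for o,d in rays]
H={'yellow':(18,32),'green':(55,85),'blue':(100,125),'red':(172,8)}
def blobs(im,col,smin=120,vmin=60,amin=15):
    h=cv2.cvtColor(im,cv2.COLOR_BGR2HSV); a,b=H[col]
    m=(h[...,1]>smin)&(h[...,2]>vmin)&(((h[...,0]>=a)&(h[...,0]<=b)) if a<b else ((h[...,0]>=a)|(h[...,0]<=b)))
    n,l,s,c=cv2.connectedComponentsWithStats(m.astype(np.uint8))
    return [(*np.round(c[i],1),int(s[i,4])) for i in range(1,n) if s[i,4]>=amin],l
E
python3 - <<'E'
from h import *
t=cv2.imread("pics/top0.png");s=cv2.imread("pics/scene0.png")
for c in H: print(c,[tuple(map(float,b)) for b in blobs(t,c)[0]],'|',[tuple(map(float,b)) for b in blobs(s,c)[0]])
print(proj("top",np.array([.257,.597,.23])),proj("scene",np.array([.257,.597,.23])))
# mat: dark rim contour
for n,im,box in(("top",t,(335,175,430,315)),("scene",s,(140,80,255,160))):
    g=cv2.cvtColor(im,cv2.COLOR_BGR2GRAY);x0,y0,x1,y1=box
    m=(g[y0:y1,x0:x1]<110).astype(np.uint8);cs,_=cv2.findContours(m,cv2.RETR_EXTERNAL,cv2.CHAIN_APPROX_NONE)
    k=max(cs,key=cv2.contourArea);rect=cv2.minAreaRect(k);
    q=cv2.boxPoints(rect)+[x0,y0] if n=="top" else cv2.approxPolyDP(k,6,True)[:,0]+[x0,y0]
    print(n,np.round(q).tolist(),np.round([plane(n,u,.003)[:2] for u in q],3).tolist())
c1=cv2.resize(t[180:285,60:180],None,fx=4,fy=4,interpolation=cv2.INTER_CUBIC);c2=cv2.resize(t[180:280,255:335],None,fx=4.2,fy=4.2,interpolation=cv2.INTER_CUBIC)
o=np.zeros((420,800,3),np.uint8);w=c1.shape[1];o[:,:w]=c1[:420];x=min(800-w,c2.shape[1]);o[:,w:w+x]=c2[:420,:x];cv2.imwrite("pics/c1.png",o)
E
```

```text
yellow [(92.1, 208.1, 181.0)] | [(367.6, 263.8, 138.0)]
green [(237.9, 149.6, 39.0), (152.2, 264.7, 167.0)] | [(352.1, 195.0, 61.0)]
blue [(358.2, 131.6, 26.0), (346.8, 133.5, 27.0), (335.4, 135.5, 26.0), (323.9, 137.3, 24.0), (312.7, 139.2, 25.0), (185.7, 147.2, 18.0), (162.3, 150.7, 28.0), (509.4, 326.1, 32.0)] | []
red [(344.4, 122.7, 38.0), (355.2, 121.2, 37.0), (333.0, 124.8, 40.0), (321.7, 126.2, 39.0), (310.4, 128.3, 39.0), (277.1, 244.2, 16.0), (85.6, 271.4, 197.0)] | [(134.5, 178.0, 16.0), (142.6, 182.4, 44.0), (158.3, 191.9, 137.0), (402.3, 225.4, 119.0)]
[-43.30292383 359.48704182] [528.35015796 202.80718863]
top [[351.0, 303.0], [355.0, 187.0], [417.0, 189.0], [413.0, 305.0]] [[0.336, -0.254], [0.641, -0.285], [0.631, -0.454], [0.327, -0.414]]
scene [[246, 109], [215, 83], [147, 131], [179, 159]] [[0.345, -0.254], [0.328, -0.419], [0.632, -0.44], [0.64, -0.277]]
```

View pics/c1.png

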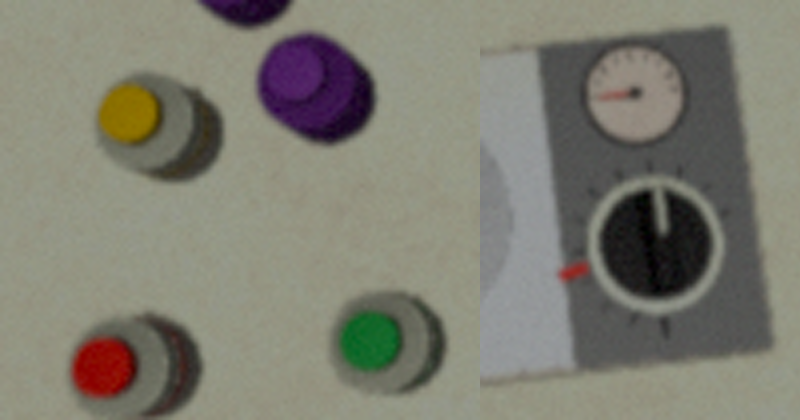

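Order of bottles confirmed: yellow (130,113 in the crop), green (370,340) and red (103,367) are white-bodied, and purple is the look-alike. Blue is absent. The dial pointer is up, near (660,190), the zero tick is at the bottom, and the red mark is at lower left (573,271).

```bash
python3 - <<'E'
from h import *
t=cv2.imread("pics/top0.png");s=cv2.imread("pics/scene0.png")
for n,a,b in(("yellow",(92.1,208.1),(367.6,263.8)),("green",(152.2,264.7),(352.1,195)),("red",(85.6,271.4),(402.3,225.4))):
    p,e=cross([ray("top",a),ray("scene",b)]);print(n,p.round(4),np.round(e,4),plane("top",a,.1).round(4),plane("scene",b,.1).round(4))
ctr={}
for n,im,box in(("top",t,(205,205,263,262)),("scene",s,(255,155,308,205))):
    x0,y0,x1,y1=box;c=im[y0:y1,x0:x1].astype(int);m=(c[...,0]-c[...,2]>22).astype(np.uint8)
    ys,xs=np.nonzero(m);e=cv2.fitEllipse(cv2.convexHull(np.c_[xs,ys].astype(np.int32)));ctr[n]=np.array(e[0])+[x0,y0];print(n,m.sum(),e,ctr[n])
    print(plane(n,ctr[n],.079))
print(cross([ray(n,ctr[n]) for n in ctr]))
# dial: white ring ellipse centre top; scale base corners on grey housing
for n,uv in(("mark",(281.2,243.6)),("dialc",(296.5,238))): print(n,plane("top",uv,.056).round(4),plane("top",uv,.067).round(4))
q=np.array([[201,198],[314,187],[324,263],[207,276]]);print([plane("top",u,.055)[:2].round(3).tolist() for u in q])
E
```

```text
yellow [0.5801 0.3861 0.0958] [0.0009 0.0009] [0.5789 0.3855 0.1   ] [0.5825 0.3856 0.1   ]
green [0.4405 0.2381 0.0976] [0.0003 0.0003] [0.4403 0.2379 0.1   ] [0.4421 0.2383 0.1   ]
red [0.4284 0.3945 0.0964] [0.0008 0.0008] [0.4279 0.394  0.1   ] [0.431  0.3941 0.1   ]
top 181 ((28.41312599182129, 27.02910614013672), (37.63169860839844, 37.74270248413086), 30.716161727905273) [233.41312599 232.02910614]
[0.51650267 0.04434375 0.079     ]Traceback (most recent call last):
  File "<stdin>", line 8, in <module>
cv2.error: OpenCV(4.12.0) /io/opencv/modules/imgproc/src/shapedescr.cpp:356: error: (-215:Assertion failed) n >= 0 && (depth == CV_32F || depth == CV_32S) in function 'fitEllipseNoDirect'
```

```bash
python3 - <<'E'
from h import *
t=cv2.imread("pics/top0.png");s=cv2.imread("pics/scene0.png")
c=s[155:205,255:308].astype(int);d=c[...,0]-c[...,2];m=(d>np.percentile(d,93))
ys,xs=np.nonzero(m);e=cv2.fitEllipse(cv2.convexHull(np.c_[xs,ys].astype(np.int32)));u=np.array(e[0])+[255,155];print(e,u,plane("scene",u,.079))
print(cross([ray("scene",u),ray("top",(233.4,232))]))
for n,uv in(("mark",(281.2,243.6)),("dialc",(296.5,238))): print(n,plane("top",uv,.056).round(4),plane("top",uv,.067).round(4))
q=np.array([[201,198],[314,187],[324,263],[207,276]]);print([plane("top",u,.055)[:2].round(3).tolist() for u in q])
st=r.get_state();q=st["orientation"];print(R.from_quat([q[1],q[2],q[3],q[0]]).as_matrix().round(3))
E
```

```text
((25.910877227783203, 23.13172721862793), (28.143802642822266, 32.80797576904297), 96.73678588867188) [280.91087723 178.13172722] [0.51928707 0.04493375 0.079     ]
(array([0.51721854, 0.04400807, 0.07536119]), [np.float64(0.0004924110296005035), np.float64(0.0004924110296004589)])
mark [ 0.4875 -0.0747  0.056 ] [ 0.4867 -0.0737  0.067 ]
dialc [ 0.5008 -0.1138  0.056 ] [ 0.4998 -0.1124  0.067 ]
[[0.607, 0.126], [0.631, -0.164], [0.437, -0.18], [0.412, 0.111]]
[[-0.918  0.396 -0.001]
 [ 0.396  0.918 -0.002]
 [-0.    -0.002 -1.   ]]
```

```bash
cat > p.py <<'E'
# p.py x y z [toolx_deg] : remaining motion in tool axes (mm), yaw (deg about tool z)
import sys; from h import *
def rem(tgt,yaw=None):
    st=r.get_state(); q=st["orientation"]; M=R.from_quat([q[1],q[2],q[3],q[0]]).as_matrix()
    y=np.degrees(np.arctan2(M[1,0],M[0,0])); d=M.T@(np.array(tgt)-st["ee_pos"])*1000
    print("t",round(float(st["t"]),2),"pos",np.round(st["ee_pos"],4),"yaw",round(y,2),"tilt",np.degrees(M[:2,2]).round(2),"F",np.round(st["force"],1),"open",round(float(st["opening"])*85,1),"grip",round(float(st["grip_force"]),1),"j",np.round(st["joints"],2))
    print("shift mm",d.round(1), "az", None if yaw is None else round((y-yaw+180)%360-180,2))
if __name__=="__main__":
    a=list(map(float,sys.argv[1:])); rem(a[:3],a[3] if len(a)>3 else None)
E
python3 -m pendant '[[[-25.2,-27.7,1.5,0,0,0,85],[-25.2,-27.7,1.5,0,0,0,85],[-25.2,-27.7,1.5,0,0,0,85],[-25.2,-27.7,1.5,0,0,0,85],[-25.2,-27.7,1.5,0,0,0,85],[-25.2,-27.7,1.5,0,0,0,85],[-25.2,-27.7,1.5,0,0,0,85],[-25.2,-27.7,1.5,0,0,0,85],[-25.2,-27.7,1.5,0,0,0,85],[-25.2,-27.7,1.5,0,0,0,85]]]'
python3 -m pendant '[[[-25.2,-27.7,1.5,0,0,0,85],[-25.2,-27.7,1.5,0,0,0,85],[-25.2,-27.7,1.5,0,0,0,85],[-25.2,-27.7,1.5,0,0,0,85],[-25.2,-27.7,1.5,0,0,0,85],[-25.2,-27.7,1.5,0,0,0,85],[-25.2,-27.7,1.5,0,0,0,85],[-25.2,-27.7,1.5,0,0,0,85],[-25.2,-27.7,1.5,0,0,0,85],[-25.2,-27.7,1.5,0,0,0,85]]]'
python3 p.py .5 -.1125 .2 7
```

```text
t: 0.98
ee_pos: [0.3791, 0.241, 0.2162]
orientation: [-0.0, 0.202, 0.979, -0.0]
force: [1.4, 0.0, -0.5]
opening: 0.995
grip_force: 0.0
t: 1.82
ee_pos: [0.501, -0.113, 0.2011]
orientation: [-0.0, 0.202, 0.979, 0.0]
force: [0.1, 0.9, 0.6]
opening: 0.993
grip_force: 0.0
t 1.82 pos [ 0.501  -0.113   0.2011] yaw 156.69 tilt [-0.02  0.01] F [0.1 0.9 0.6] open 84.4 grip 0.0 j [ 0.1   0.44  0.11  1.86 -0.06  0.85  1.41]
shift mm [1.1 0.1 1.1] az 149.69
```

```bash
python3 - <<'E'
from h import *
import json
st=r.get_state();cv2.imwrite("pics/w1.png",r.camera("wrist"));json.dump({k:np.array(st[k]).tolist() for k in("ee_pos","orientation")},open("w1.json","w"))
E
R='[0,0,0,0,0,7.15,85]'
python3 -m pendant '[[[0,0,0,0,0,7.15,85],[0,0,0,0,0,7.15,85],[0,0,0,0,0,7.15,85],[0,0,0,0,0,7.15,85],[0,0,0,0,0,7.15,85],[0,0,0,0,0,7.15,85],[0,0,0,0,0,7.15,85],[0,0,0,0,0,7.15,85],[0,0,0,0,0,7.15,85],[0,0,0,0,0,7.15,85]]]'
python3 -m pendant '[[[0,0,0,0,0,7.15,85],[0,0,0,0,0,7.15,85],[0,0,0,0,0,7.15,85],[0,0,0,0,0,7.15,85],[0,0,0,0,0,7.15,85],[0,0,0,0,0,7.15,85],[0,0,0,0,0,7.15,85],[0,0,0,0,0,7.15,85],[0,0,0,0,0,7,85],[0,0,0,0,0,0,85]]]'
python3 - <<'E'
from h import *
import json
st=r.get_state();im=r.camera("wrist");cv2.imwrite("pics/w2.png",im);json.dump({k:np.array(st[k]).tolist() for k in("ee_pos","orientation")},open("w2.json","w"))
a=cv2.imread("pics/w1.png");cv2.imwrite("pics/w12.png",cv2.resize(np.hstack([a,im]),(800,300),interpolation=cv2.INTER_AREA))
E
python3 p.py .5 -.1125 .2 7
```

```text
t: 2.7
ee_pos: [0.5006, -0.1108, 0.2011]
orientation: [-0.0, 0.738, 0.675, -0.0]
force: [0.3, 1.0, -0.3]
opening: 0.995
grip_force: 0.0
t: 3.53
ee_pos: [0.5007, -0.1106, 0.2009]
orientation: [-0.0, 0.983, 0.182, -0.001]
force: [0.8, 0.0, -0.5]
opening: 0.993
grip_force: 0.0
t 3.58 pos [ 0.5007 -0.1107  0.201 ] yaw 21.17 tilt [-0.06 -0.01] F [-0.1 -0.2  0.6] open 84.6 grip 0.0 j [-0.33  0.54  0.78  1.87 -0.47  0.92 -0.54]
shift mm [-1.3  1.4  1. ] az 14.17
```

View pics/w12.png

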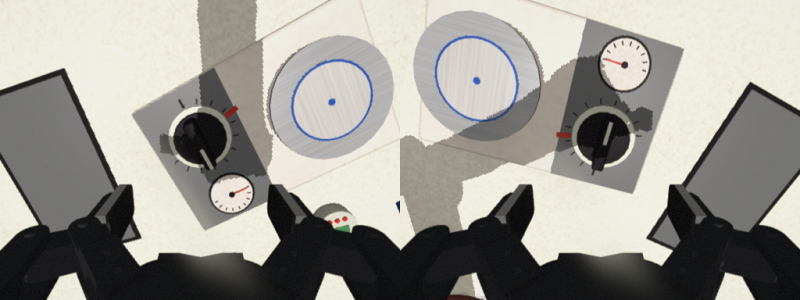

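Both wrist views show the dial, with its white pointer, beside the red mark. In w1 (full resolution) the dial is near (258,174) and the mark near (297,142). In w2 the dial is near (258,175) and the mark near (210,173).

```bash
python3 - <<'E'
from h import *
import json
out=[]
rays={'pan':[], 'mark':[]}
for n,c0 in(("w1",(258,174)),("w2",(258,175))):
    im=cv2.imread(f"pics/{n}.png");st=json.load(open(n+".json"))
    bl,l=blobs(im,"red",amin=20); print(n,"red",[tuple(map(float,b)) for b in bl])
    b=min(bl,key=lambda b:abs(np.hypot(b[0]-c0[0],b[1]-c0[1])-48))
    k=l[int(round(b[1])),int(round(b[0]))];ys,xs=np.nonzero(l==k);d=np.hypot(xs-c0[0],ys-c0[1]);j=d<np.sort(d)[4]+.5
    e=(xs[j].mean(),ys[j].mean());print("inner",e,plane("wrist",e,.056,st).round(4));rays['mark'].append(ray("wrist",e,st))
    h=cv2.cvtColor(im,cv2.COLOR_BGR2HSV);m=((h[...,0]>105)&(h[...,0]<125)&(h[...,1]>120)&(h[...,2]>70)).astype(np.uint8);m[250:]=0
    cs,_=cv2.findContours(m,cv2.RETR_EXTERNAL,cv2.CHAIN_APPROX_NONE);k=max(cs,key=lambda c:cv2.boundingRect(c)[2]);E=cv2.fitEllipse(k)
    print("ring",np.round(E[0],1),np.round(E[1],1),plane("wrist",E[0],.079,st).round(4));rays['pan'].append(ray("wrist",E[0],st))
    x,y=c0;out.append(cv2.resize(im[y-55:y+55,x-68:x+68-0],(400,324),interpolation=cv2.INTER_CUBIC))
for k in rays: print(k,cross(rays[k]))
cv2.imwrite("pics/d12.png",np.hstack(out))
E
```

```text
w1 red [(295.5, 143.0, 116.0), (306.9, 243.8, 25.0), (441.2, 280.0, 27.0), (431.4, 282.3, 27.0)]
inner (np.float64(289.2857142857143), np.float64(148.71428571428572)) [ 0.4903 -0.0724  0.056 ]
ring [424.6 127.5] [ 94.4 110.8] [0.5162 0.0448 0.079 ]
w2 red [(274.5, 78.8, 35.0), (209.0, 172.5, 109.0), (69.9, 382.6, 31.0)]
inner (np.float64(217.125), np.float64(172.875)) [ 0.4875 -0.0733  0.056 ]
ring [ 97.6 100.2] [ 98.4 114.8] [0.5183 0.0441 0.079 ]
pan (array([0.51748495, 0.04666482, 0.07451186]), [np.float64(0.0002977084350895209), np.float64(0.0002977084350895144)])
mark (array([ 0.48919623, -0.07310896,  0.06210609]), [np.float64(0.0004524109637562875), np.float64(0.00045241096375627844)])
```

View pics/d12.png

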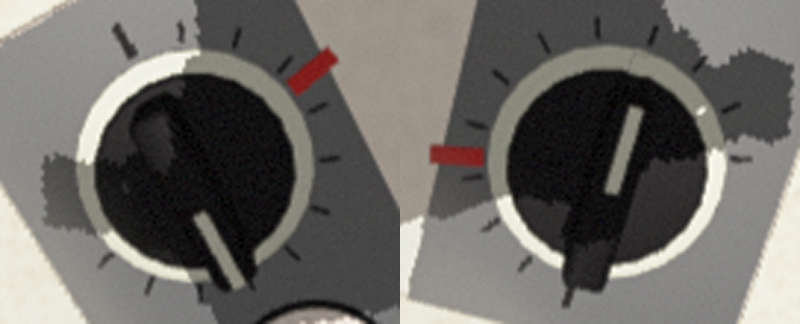

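```bash
python3 - <<'E'
from h import *
import json
S=[json.load(open(f"w{i}.json")) for i in(1,2)]
k=136/400
P={'in':((202,215),(212,192)),'tip':((236,285),(236,110)),'ring':((195,165),(207,163)),'mark':((294,90),(484,157))}
P['mark']=((294,90),(84,157)); W={}
for n,(a,b) in P.items():
    u=[np.array(a)*k+[258-68,174-55],np.array(b)*k+[258-68,175-55]]
    W[n],e=cross([ray("wrist",u[i],S[i]) for i in(0,1)]);print(n,W[n].round(4),np.round(e,4),[plane("wrist",u[i],.057,S[i])[:2].round(4).tolist() for i in(0,1)])
    for z in (.09,.101): print('   z',z,[plane("wrist",u[i],z,S[i])[:2].round(4).tolist() for i in(0,1)])
c=W['ring'];
an=lambda v:np.degrees(np.arctan2(v[1],v[0]))
print("pointer dir",an(W['tip']-W['in']),"from centre",an(W['tip']-c),np.linalg.norm((W['tip']-c)[:2]),"mark",an(W['mark']-c),np.linalg.norm((W['mark']-c)[:2]))
E
```

```text
in [ 0.5051 -0.1133  0.1071] [0.0012 0.0012] [[0.5195, -0.118], [0.4919, -0.1206]]
   z 0.09 [[0.51, -0.1141], [0.5006, -0.1166]]
   z 0.101 [[0.5068, -0.1128], [0.5034, -0.1153]]
tip [ 0.5295 -0.1119  0.106 ] [0.0004 0.0004] [[0.5486, -0.1171], [0.5218, -0.1177]]
   z 0.09 [[0.5358, -0.1133], [0.527, -0.1141]]
   z 0.101 [[0.5315, -0.1121], [0.5287, -0.1129]]
ring [ 0.5015 -0.1139  0.0591] [0.0011 0.0011] [[0.502, -0.1131], [0.501, -0.1152]]
   z 0.09 [[0.4944, -0.1098], [0.5086, -0.1119]]
   z 0.101 [[0.4919, -0.1086], [0.5111, -0.1108]]
mark [ 0.4898 -0.0738  0.0644] [0.0013 0.0013] [[0.4912, -0.0722], [0.4878, -0.0749]]
   z 0.09 [[0.4849, -0.0735], [0.4969, -0.0762]]
   z 0.101 [[0.4828, -0.074], [0.5, -0.0766]]
pointer dir 3.301034649039954 from centre 4.091985874765772 0.028124158411380634 mark 106.20965765099423 0.04177500218938344
```

Stripe and mark both triangulate well: the pointer heads 4° (dial ≈3.15 rad) and the mark 106° (≈1.37 rad, between the 1.2 and 1.6 ticks). The axis is at (0.5005, -0.1135).

```bash

python3 -m pendant '[[[0,0,0,0,0,6,40],[0,0,0,0,0,6,40],[0,0,0,0,0,5,40],[0,0,0,0,0,0,40],[0,0,0,0,0,0,40],[0,0,0,0,0,0,40],[0,0,0,0,0,0,40],[0,0,0,0,0,0,40],[0,0,0,0,0,0,40],[0,0,0,0,0,0,40]]]' 30
python3 p.py .5005 -.1135 .073 4
```

```text
t: 4.42
ee_pos: [0.5009, -0.1113, 0.2014]
orientation: [-0.0, 0.999, 0.035, 0.0]
force: [-1.0, -0.4, 0.6]
opening: 0.467
grip_force: 0.0
t 4.42 pos [ 0.5009 -0.1113  0.2014] yaw 4.02 tilt [0.01 0.01] F [-1.  -0.4  0.6] open 39.7 grip 0.0 j [-0.38  0.57  0.87  1.87 -0.53  0.95 -0.77]
shift mm [ -0.5   2.2 128.4] az 0.02
```

```bash

python3 -m pendant '[[[0,2.2,20,0,0,0,40],[0,0,25,0,0,0,40],[0,0,25,0,0,0,40],[0,0,25,0,0,0,40],[0,0,20,0,0,0,40],[0,0,13,0,0,0,40],[0,0,0,0,0,0,40],[0,0,0,0,0,0,40],[0,0,0,0,0,0,10],[0,0,0,0,0,0,10]]]' 30
python3 -m pendant '[[[0,0,0,0,0,0,5],[0,0,0,0,0,0,5],[0,0,0,0,0,0,5],[0,0,0,0,0,0,5],[0,0,0,0,0,0,5],[0,0,0,0,0,0,5],[0,0,0,0,0,0,5],[0,0,0,0,0,0,5],[0,0,0,0,0,0,5],[0,0,0,0,0,0,5]]]' 40
python3 p.py .5005 -.1135 .073 106.2
```

```text
t: 5.25
ee_pos: [0.5019, -0.1138, 0.0745]
orientation: [0.0, 0.999, 0.035, 0.001]
force: [0.5, 0.9, 0.3]
opening: 0.2
grip_force: 0.0
t: 6.08
ee_pos: [0.5018, -0.1139, 0.0745]
orientation: [0.0, 0.999, 0.035, 0.001]
force: [0.5, -0.1, 6.3]
opening: 0.157
grip_force: 41.6
t 6.08 pos [ 0.5018 -0.1139  0.0745] yaw 3.99 tilt [ 0.14 -0.03] F [ 0.5 -0.1  6.3] open 13.3 grip 41.6 j [-0.25  0.73  0.68  1.99 -0.73  0.68 -0.6 ]
shift mm [-1.3 -0.5  1.5] az -102.21
```

```bash

python3 -m pendant '[[[0,0,0,0,0,-6,5],[0,0,0,0,0,-6,5],[0,0,0,0,0,-6,5],[0,0,0,0,0,-6,5],[0,0,0,0,0,-6,5],[0,0,0,0,0,-6,5],[0,0,0,0,0,-6,5],[0,0,0,0,0,-6,5],[0,0,0,0,0,-6,5],[0,0,0,0,0,-6,5]]]' 40
python3 -m pendant '[[[0,0,0,0,0,-6,5],[0,0,0,0,0,-6,5],[0,0,0,0,0,-6,5],[0,0,0,0,0,-6,5],[0,0,0,0,0,-6,5],[0,0,0,0,0,-6,5],[0,0,0,0,0,0,5],[0,0,0,0,0,0,5],[0,0,0,0,0,0,5],[0,0,0,0,0,0,5]]]' 40
python3 p.py .5005 -.1135 .073 106.2
```

```text
t: 6.92
ee_pos: [0.5016, -0.1136, 0.0745]
orientation: [0.0, 0.847, 0.532, 0.001]
force: [-0.6, 0.9, 7.0]
opening: 0.153
grip_force: 41.6
t: 7.75
ee_pos: [0.5014, -0.1136, 0.0745]
orientation: [0.001, 0.643, 0.766, 0.0]
force: [-0.8, 0.7, 7.1]
opening: 0.158
grip_force: 41.8
t 7.75 pos [ 0.5014 -0.1136  0.0745] yaw 100.0 tilt [ 0.08 -0.  ] F [-0.8  0.7  7.1] open 13.4 grip 41.8 j [ 0.04  0.64  0.21  1.98 -0.25  0.54  0.6 ]
shift mm [ 0.2 -0.9  1.5] az -6.2
```

```bash

python3 -m pendant '[[[0,0,0,0,0,-3.2,5],[0,0,0,0,0,-3,5],[0,0,0,0,0,0,5],[0,0,0,0,0,0,5],[0,0,0,0,0,0,35],[0,0,0,0,0,0,35],[0,0,0,0,0,0,35],[0,0,0,0,0,0,35],[0,0,0,0,0,0,35],[0,0,0,0,0,0,35]]]'
python3 -m pendant '[[[0,0,-10,0,0,0,35],[0,0,-20,0,0,0,35],[0,0,-30,0,0,0,35],[0,0,-30,0,0,0,35],[0,0,-30,0,0,0,35],[0,0,-5,0,0,0,85],[0,0,0,0,0,0,85],[0,0,0,0,0,0,85],[0,0,0,0,0,0,85],[0,0,0,0,0,0,85]]]'
python3 - <<'E'
from h import *
import json
st=r.get_state();im=r.camera("wrist");cv2.imwrite("pics/w3.png",im);json.dump({k:np.array(st[k]).tolist() for k in("ee_pos","orientation")},open("w3.json","w"))
x,y=proj("wrist",np.array([.501,-.1135,.067]),st).astype(int);print(x,y)
y0,x0=max(0,y-60),max(0,x-80);print(x0,y0);cv2.imwrite("pics/d3.png",cv2.resize(im[y0:y0+120,x0:x0+160],(800,600),interpolation=cv2.INTER_CUBIC))
E
python3 p.py .5805 .386 .2
```

```text
t: 8.58
ee_pos: [0.5009, -0.1134, 0.0732]
orientation: [-0.0, 0.6, 0.8, -0.0]
force: [0.5, -0.5, 0.0]
opening: 0.413
grip_force: 0.0
t: 9.42
ee_pos: [0.5, -0.1131, 0.1969]
orientation: [-0.002, 0.6, 0.8, -0.001]
force: [-0.2, 0.4, -0.8]
opening: 0.995
grip_force: 0.0
258 178
178 118
t 9.47 pos [ 0.5001 -0.1132  0.197 ] yaw 106.19 tilt [-0.18  0.03] F [ 0.1 -0.7  0.3] open 84.9 grip 0.0 j [ 0.01  0.45  0.25  1.86 -0.15  0.84  0.61]
shift mm [457.  216.4  -3.1] az None
```

View pics/d3.png

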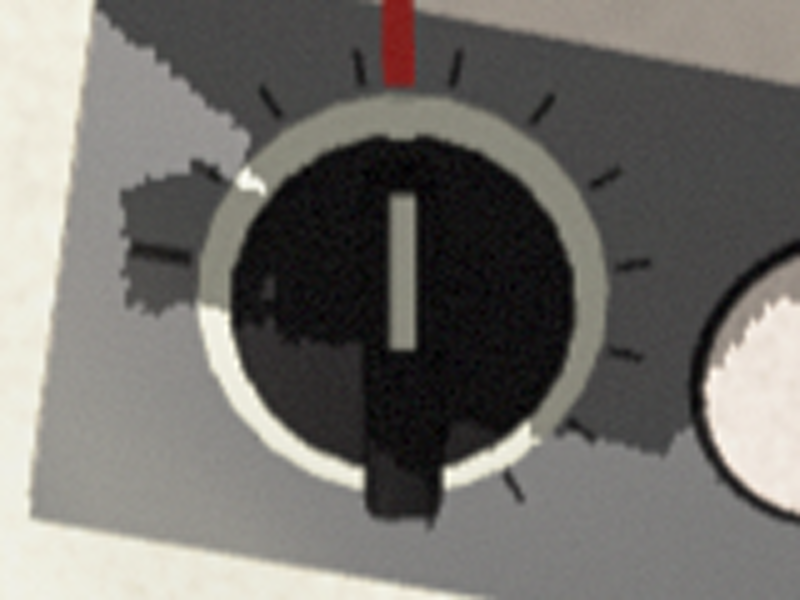

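The stripe (403,190–350) points at the red mark (399,45) to within about 1°, so the dial is on the mark. Next is the yellow bottle.

```bash

python3 -m pendant '[[[30,14,0,0,0,0,85],[35,16.6,0,0,0,0,85],[35,16.6,0,0,0,0,85],[35,16.6,0,0,0,0,85],[35,16.6,0,0,0,0,85],[35,16.6,0,0,0,0,85],[35,16.6,0,0,0,0,85],[35,16.6,0,0,0,0,85],[35,16.6,0,0,0,0,85],[35,16.6,0,0,0,0,85]]]'
python3 -m pendant '[[[35,16.6,0,0,0,0,85],[35,16.6,0,0,0,0,85],[35,16.6,0,0,0,0,85],[7,3.4,0,0,0,0,85],[0,0,0,0,0,0,85],[0,0,0,0,0,0,85],[0,0,0,0,0,0,85],[0,0,0,0,0,0,85],[0,0,0,0,0,0,85],[0,0,0,0,0,0,85]]]'
cat > see.py <<'E'
# see.py colour [x y]: cap positions from top / scene / wrist at z=.1
import sys; from h import *
c=sys.argv[1]; tab=[]
for n in("top","scene","wrist"):
    st=r.get_state(); im=r.camera(n); cv2.imwrite(f"pics/l_{n}.png",im); o=[]
    for b in blobs(im,c,amin=60 if n!="wrist" else 150)[0]:
        p=plane(n,b[:2],.1,st)
        if .35<p[0]<.8: o.append((b,ray(n,b[:2],st))); print(n,[float(v) for v in b],p.round(4)[:2])
    tab+= [o]
for i,j in((0,1),(0,2)):
  for a in tab[i]:
    for b in tab[j]:
        p,e=cross([a[1],b[1]])
        if e[0]<.006: print("pair",i,j,p.round(4),e[0].round(4))
E
python3 see.py yellow; python3 p.py .5805 .386 .2
```

```text
t: 10.3
ee_pos: [0.5612, 0.2652, 0.1971]
orientation: [-0.0, 0.6, 0.8, -0.001]
force: [0.7, 0.0, -0.7]
opening: 0.994
grip_force: 0.0
t: 11.13
ee_pos: [0.582, 0.3843, 0.1987]
orientation: [0.0, 0.601, 0.799, -0.0]
force: [0.4, 0.4, -0.6]
opening: 0.997
grip_force: 0.0
top [91.7, 207.9, 173.0] [0.5794 0.3865]
scene [366.0, 264.4, 68.0] [0.5865 0.3834]
wrist [253.4, 186.6, 1377.0] [0.5785 0.3845]
pair 0 1 [0.582  0.3856 0.0941] 0.0032
pair 0 2 [0.5786 0.3854 0.1034] 0.0003
t 11.28 pos [0.5817 0.3853 0.1986] yaw 106.16 tilt [0.   0.01] F [ 0.4 -0.5 -0.2] open 84.4 grip 0.0 j [-0.73  0.73  0.23  1.31 -0.17  1.12 -0.2 ]
shift mm [ 1.  -0.9 -1.4] az None
```

```bash

python3 -m pendant '[[[1,-2.5,20,0,0,0,85],[0,0,25,0,0,0,85],[0,0,25,0,0,0,85],[0,0,25,0,0,0,85],[0,0,25,0,0,0,85],[0,0,20,0,0,0,85],[0,0,15,0,0,0,85],[0,0,7.5,0,0,0,85],[0,0,0,0,0,0,85],[0,0,0,0,0,0,50]]]' 40
python3 -m pendant '[[[0,0,0,0,0,0,50],[0,0,0,0,0,0,50],[0,0,0,0,0,0,50],[0,0,0,0,0,0,50],[0,0,0,0,0,0,50],[0,0,0,0,0,0,50],[0,0,0,0,0,0,50],[0,0,0,0,0,0,50],[0,0,0,0,0,0,50],[0,0,0,0,0,0,50]]]' 40
python3 p.py .5175 .0455 .2
```

```text
t: 12.12
ee_pos: [0.5792, 0.3862, 0.0362]
orientation: [0.0, 0.6, 0.8, 0.0]
force: [0.6, 0.1, 0.3]
opening: 0.876
grip_force: 0.0
t: 12.95
ee_pos: [0.5799, 0.3867, 0.0376]
orientation: [0.0, 0.6, 0.8, 0.001]
force: [0.1, -0.1, 6.5]
opening: 0.718
grip_force: 45.4
t 12.95 pos [0.5799 0.3867 0.0376] yaw 106.2 tilt [0.14 0.1 ] F [ 0.1 -0.1  6.5] open 61.0 grip 45.4 j [-0.72  0.9   0.19  1.45 -0.21  0.81 -0.17]
shift mm [-310.1 -154.6 -163.1] az None
```

```bash

python3 -m pendant '[[[0,0,-10,0,0,0,50],[0,0,-20,0,0,0,50],[0,0,-30,0,0,0,50],[0,0,-30,0,0,0,50],[0,0,-25,0,0,0,50],[0,0,-10,0,0,0,50],[0,0,0,0,0,0,50],[0,0,0,0,0,0,50],[0,0,0,0,0,0,50],[0,0,0,0,0,0,50]]]' 40
python3 p.py .5175 .0445 .16
python3 -m pendant '[[[-15,-8,0,0,0,0,50],[-25,-12.5,0,0,0,0,50],[-30,-15,0,0,0,0,50],[-30,-15,0,0,0,0,50],[-30,-15,0,0,0,0,50],[-30,-15,0,0,0,0,50],[-30,-15,0,0,0,0,50],[-30,-15,0,0,0,0,50],[-30,-15,0,0,0,0,50],[-25,-12.5,0,0,0,0,50]]]' 40
python3 -m pendant '[[[-18,-9,0,0,0,0,50],[-12,-6,0,0,0,0,50],[-5,-3,0,0,0,0,50],[0,0,0,0,0,0,50],[0,0,0,0,0,0,50],[0,0,0,0,0,0,50],[0,0,0,0,0,0,50],[0,0,0,0,0,0,50],[0,0,0,0,0,0,50],[0,0,0,0,0,0,50]]]' 40
python3 p.py .5175 .0445 .12
```

```text
t: 13.78
ee_pos: [0.5772, 0.3853, 0.1578]
orientation: [-0.001, 0.6, 0.8, -0.003]
force: [0.4, -0.2, -5.8]
opening: 0.711
grip_force: 45.0
t 13.78 pos [0.5772 0.3853 0.1578] yaw 106.2 tilt [-0.29 -0.18] F [ 0.4 -0.2 -5.8] open 60.4 grip 45.0 j [-0.74  0.76  0.22  1.36 -0.18  1.04 -0.2 ]
shift mm [-310.6 -152.4   -0.9] az None
t: 14.62
ee_pos: [0.5216, 0.0803, 0.1598]
orientation: [-0.0, 0.601, 0.799, -0.002]
force: [0.7, -0.1, -4.4]
opening: 0.716
grip_force: 45.2
t: 15.45
ee_pos: [0.5156, 0.0454, 0.1608]
orientation: [-0.0, 0.6, 0.8, 0.0]
force: [0.6, -0.6, -4.3]
opening: 0.716
grip_force: 45.3
t 15.45 pos [0.5156 0.0454 0.1608] yaw 106.25 tilt [-0.    0.01] F [ 0.6 -0.6 -4.3] open 60.8 grip 45.3 j [-0.27  0.51  0.21  1.9  -0.15  0.75  0.3 ]
shift mm [-1.4  1.6 40.8] az None
```

```bash

python3 -m pendant '[[[-1.4,1.6,10,0,0,0,50],[0,0,15,0,0,0,50],[0,0,10,0,0,0,50],[0,0,6,0,0,0,50],[0,0,4,0,0,0,50],[0,0,3,0,0,0,50],[0,0,0,0,0,0,50],[0,0,0,0,0,0,50],[0,0,0,0,0,0,50],[0,0,0,0,0,0,50]]]' 40
python3 p.py .5175 .0445 .11
```

```text
t: 16.28
ee_pos: [0.5178, 0.0439, 0.1133]
orientation: [0.0, 0.6, 0.8, 0.0]
force: [-1.1, 0.1, -2.9]
opening: 0.712
grip_force: 45.6
t 16.28 pos [0.5178 0.0439 0.1133] yaw 106.19 tilt [0.06 0.  ] F [-1.1  0.1 -2.9] open 60.5 grip 45.6 j [-0.25  0.58  0.19  1.94 -0.17  0.64  0.33]
shift mm [ 0.6 -0.2  3.3] az None
```

```bash

python3 -m pendant '[[[0,0,2.5,0,0,0,50],[0,0,2.5,0,0,0,50],[0,0,0,0,0,0,50],[0,0,0,0,0,0,50],[0,0,0,0,0,0,85],[0,0,0,0,0,0,85],[0,0,0,0,0,0,85],[0,0,0,0,0,0,85],[0,0,0,0,0,0,85],[0,0,0,0,0,0,85]]]' 40
python3 -m pendant '[[[0,0,-5,0,0,0,85],[0,0,-10,0,0,0,85],[0,0,-20,0,0,0,85],[0,0,-25,0,0,0,85],[0,0,-25,0,0,0,85],[0,0,-15,0,0,0,85],[0,0,0,0,0,0,85],[0,0,0,0,0,0,85],[0,0,0,0,0,0,85],[0,0,0,0,0,0,85]]]' 40
python3 see.py yellow
python3 -m pendant '[[[0,0,0,0,0,0,85],[0,0,0,0,0,0,85],[0,0,0,0,0,0,85],[0,0,0,0,0,0,85],[0,0,0,0,0,0,85],[0,0,0,0,0,0,85],[0,0,0,0,0,0,85],[0,0,0,0,0,0,85],[0,0,0,0,0,0,85],[0,0,0,0,0,0,85]]]'
python3 -m pendant '[[[0,0,0,0,0,0,85],[0,0,0,0,0,0,85],[0,0,0,0,0,0,85],[0,0,0,0,0,0,85],[0,0,0,0,0,0,85],[0,0,0,0,0,0,85],[0,0,0,0,0,0,85],[0,0,0,0,0,0,85],[0,0,0,0,0,0,85],[0,0,0,0,0,0,85]]]'
python3 - <<'E'
import cv2,numpy as np; from h import *
cv2.imwrite("pics/l_wrist.png",r.camera("wrist"))
a=cv2.imread("pics/l_wrist.png");b=cv2.imread("pics/l_top.png");cv2.imwrite("pics/v1.png",cv2.resize(np.hstack([a,b]),(800,300),interpolation=cv2.INTER_AREA))
E
python3 p.py .5175 .0445 .105
```

```text
t: 17.12
ee_pos: [0.5176, 0.044, 0.1079]
orientation: [0.0, 0.6, 0.8, 0.0]
force: [-0.6, 0.0, 0.3]
opening: 0.993
grip_force: 0.0
t: 17.95
ee_pos: [0.5165, 0.044, 0.2068]
orientation: [-0.001, 0.6, 0.8, -0.001]
force: [-0.4, -0.1, 0.4]
opening: 0.998
grip_force: 0.0
wrist [258.9, 215.0, 2290.0] [0.5261 0.0164]
t: 18.93
ee_pos: [0.5175, 0.044, 0.2078]
orientation: [0.0, 0.6, 0.8, -0.0]
force: [-0.1, 0.9, -0.1]
opening: 0.997
grip_force: 0.0
t: 19.77
ee_pos: [0.5175, 0.044, 0.2078]
orientation: [-0.0, 0.6, 0.8, -0.0]
force: [-1.1, 0.1, -0.0]
opening: 0.992
grip_force: 0.0
t 19.82 pos [0.5174 0.044  0.2078] yaw 106.19 tilt [-0. -0.] F [-0.2  0.1 -0.1] open 84.2 grip 0.0 j [-0.28  0.45  0.23  1.84 -0.13  0.87  0.29]
shift mm [  0.5   0.2 102.8] az None
```

View pics/v1.png

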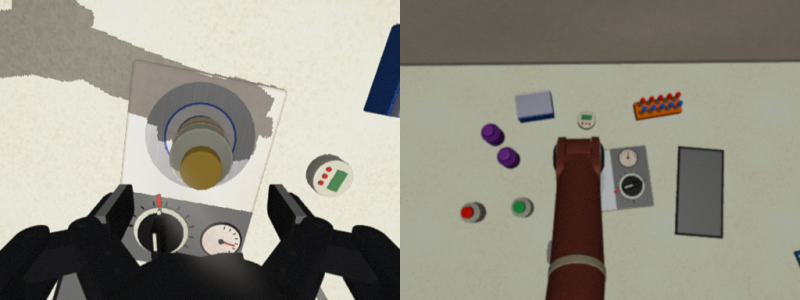

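Yellow stands upright on the pan with the blue ring visible round it. The needle has swung, and the dial pointer is still on the red mark. Released for about 3 s. Check that the cap is centred, then regrasp.

```bash
python3 - <<'E'
from h import *
st=r.get_state();im=cv2.imread("pics/l_wrist.png")
b=max(blobs(im,"yellow",amin=150)[0],key=lambda b:b[2]);print([float(v) for v in b],plane("wrist",b[:2],.170,st),plane("wrist",b[:2],.165,st))
E
python3 -m pendant '[[[0,0,15,0,0,0,85],[0,0,22,0,0,0,85],[0,0,25,0,0,0,85],[0,0,20,0,0,0,85],[0,0,12,0,0,0,85],[0,0,6,0,0,0,85],[0,0,0,0,0,0,85],[0,0,0,0,0,0,50],[0,0,0,0,0,0,50],[0,0,0,0,0,0,50]]]' 40
python3 -m pendant '[[[0,0,0,0,0,0,50],[0,0,0,0,0,0,50],[0,0,0,0,0,0,50],[0,0,0,0,0,0,50],[0,0,0,0,0,0,50],[0,0,0,0,0,0,50],[0,0,-5,0,0,0,50],[0,0,-15,0,0,0,50],[0,0,-20,0,0,0,50],[0,0,-20,0,0,0,50]]]' 40
python3 p.py .40 -.345 .18 70
```

```text
[257.8, 214.1, 2257.0] [0.51797887 0.04300447 0.17      ] [0.51854732 0.04111777 0.165     ]
t: 20.65
ee_pos: [0.5181, 0.0439, 0.1088]
orientation: [0.001, 0.6, 0.8, 0.001]
force: [-0.1, 0.1, 0.8]
opening: 0.712
grip_force: 48.2
t: 21.48
ee_pos: [0.515, 0.044, 0.167]
orientation: [-0.002, 0.6, 0.8, -0.002]
force: [0.5, -0.7, -5.0]
opening: 0.712
grip_force: 47.5
t 21.48 pos [0.515 0.044 0.167] yaw 106.21 tilt [-0.37 -0.03] F [ 0.5 -0.7 -5. ] open 60.5 grip 47.5 j [-0.27  0.5   0.22  1.89 -0.15  0.78  0.3 ]
shift mm [-341.4 -219.1  -12. ] az 36.21
```

```bash

python3 -m pendant '[[[0,0,-3,0,0,6.6,50],[0,0,0,0,0,6.6,50],[0,0,0,0,0,6.6,50],[0,0,0,0,0,6.6,50],[0,0,0,0,0,6.6,50],[0,0,0,0,0,6.6,50],[0,0,0,0,0,6.6,50],[0,0,0,0,0,6.6,50],[0,0,0,0,0,6.6,50],[0,0,0,0,0,6.6,50]]]' 40
python3 p.py .580 -.358 .17 40
python3 -m pendant '[[[-8,13,0,0,0,0,50],[-16,27,0,0,0,0,50],[-16,27,0,0,0,0,50],[-16,27,0,0,0,0,50],[-16,27,0,0,0,0,50],[-16,27,0,0,0,0,50],[-16,27,0,0,0,0,50],[-16,27,0,0,0,0,50],[-16,27,0,0,0,0,50],[-16,27,0,0,0,0,50]]]' 40
python3 p.py .580 -.358 .17 40
```

```text
t: 22.32
ee_pos: [0.5154, 0.0445, 0.1698]
orientation: [-0.001, 0.94, 0.341, -0.002]
force: [-0.6, -0.2, -5.0]
opening: 0.714
grip_force: 47.6
t 22.32 pos [0.5154 0.0445 0.1698] yaw 39.89 tilt [-0.28  0.03] F [-0.6 -0.2 -5. ] open 60.7 grip 47.6 j [-0.49  0.54  0.55  1.89 -0.38  0.82 -0.62]
shift mm [-208.6  350.2   -0.7] az -0.11
t: 23.15
ee_pos: [0.5651, -0.2497, 0.1693]
orientation: [-0.002, 0.939, 0.344, -0.002]
force: [0.1, -0.5, -4.7]
opening: 0.717
grip_force: 47.6
t 23.15 pos [ 0.5651 -0.2497  0.1693] yaw 40.21 tilt [-0.25  0.19] F [ 0.1 -0.5 -4.7] open 61.0 grip 47.6 j [ 0.08  0.68  0.51  1.61 -0.38  0.97 -0.15]
shift mm [-58.6  92.3  -1.1] az 0.21
```

```bash

python3 -m pendant '[[[-16,25,0,0,0,0,50],[-16,25,0,0,0,0,50],[-14,22,0,0,0,0,50],[-9,14,0,0,0,0,50],[-3,6,10,0,0,0,50],[0,0,20,0,0,0,50],[0,0,20,0,0,0,50],[0,0,20,0,0,0,50],[0,0,20,0,0,0,50],[0,0,20,0,0,0,50]]]' 40
python3 p.py .580 -.358 .042 40
```

```text
t: 23.98
ee_pos: [0.5808, -0.354, 0.0577]
orientation: [-0.003, 0.939, 0.344, -0.001]
force: [0.9, -0.1, -5.5]
opening: 0.711
grip_force: 47.6
t 23.98 pos [ 0.5808 -0.354   0.0577] yaw 40.28 tilt [-0.2   0.28] F [ 0.9 -0.1 -5.5] open 60.4 grip 47.6 j [ 0.28  0.89  0.44  1.49 -0.45  0.87  0.01]
shift mm [-3.1  2.6 15.7] az 0.28
```

```bash

python3 -m pendant '[[[-1,1.5,8,0,0,0,50],[0,0,5,0,0,0,50],[0,0,3,0,0,0,50],[0,0,1,0,0,0,50],[0,0,0,0,0,0,50],[0,0,0,0,0,0,50],[0,0,0,0,0,0,50],[0,0,0,0,0,0,50],[0,0,0,0,0,0,50],[0,0,0,0,0,0,50]]]' 40
python3 p.py .580 -.358 .04 40
```

```text
t: 24.82
ee_pos: [0.5819, -0.3592, 0.0441]
orientation: [0.0, 0.939, 0.344, 0.0]
force: [0.5, 0.1, -5.1]
opening: 0.719
grip_force: 47.6
t 24.82 pos [ 0.5819 -0.3592  0.0441] yaw 40.2 tilt [ 0.02 -0.01] F [ 0.5  0.1 -5.1] open 61.1 grip 47.6 j [ 0.29  0.91  0.43  1.49 -0.46  0.84  0.02]
shift mm [-0.7 -2.2  4.1] az 0.2
```

```bash

python3 -m pendant '[[[0,-1,2,0,0,0,50],[0,0,1.5,0,0,0,50],[0,0,1,0,0,0,50],[0,0,0,0,0,0,50],[0,0,0,0,0,0,50],[0,0,0,0,0,0,85],[0,0,0,0,0,0,85],[0,0,0,0,0,0,85],[0,0,0,0,0,0,85],[0,0,0,0,0,0,85]]]' 40
python3 p.py .580 -.358 .04 40
python3 -m pendant '[[[0,0,-5,0,0,0,85],[0,0,-15,0,0,0,85],[0,0,-25,0,0,0,85],[0,0,-30,0,0,0,85],[0,0,-35,0,0,0,85],[0,0,-35,0,0,0,85],[0,0,-25,0,0,0,85],[0,0,0,0,0,0,85],[0,0,0,0,0,0,85],[0,0,0,0,0,0,85]]]' 40
python3 see.py yellow; python3 see.py green; python3 p.py .441 .238 .2
```

```text
t: 25.65
ee_pos: [0.5813, -0.3585, 0.0392]
orientation: [0.0, 0.939, 0.344, -0.0]
force: [0.4, -0.2, 0.4]
opening: 0.994
grip_force: 0.0
t 25.65 pos [ 0.5813 -0.3585  0.0392] yaw 40.2 tilt [ 0.   -0.01] F [ 0.4 -0.2  0.4] open 84.5 grip 0.0 j [ 0.29  0.91  0.43  1.5  -0.46  0.83  0.02]
shift mm [-0.6 -1.2 -0.8] az 0.2
t: 26.48
ee_pos: [0.5808, -0.3579, 0.2087]
orientation: [-0.001, 0.939, 0.344, -0.0]
force: [0.7, -0.6, -0.5]
opening: 0.998
grip_force: 0.0
top [394.5, 201.2, 116.0] [ 0.583  -0.3544]
wrist [258.4, 186.7, 1313.0] [ 0.5795 -0.3605]
pair 0 2 [ 0.5815 -0.3569  0.1024] 0.0034
top [152.2, 264.6, 166.0] [0.4405 0.2379]
scene [351.9, 195.3, 63.0] [0.4432 0.2385]
pair 0 1 [0.4409 0.2382 0.0965] 0.0005
t 26.78 pos [ 0.5808 -0.3581  0.2081] yaw 40.19 tilt [-0.11  0.05] F [-0.1 -0.4  0.6] open 84.7 grip 0.0 j [ 0.26  0.73  0.51  1.36 -0.37  1.15 -0.06]
shift mm [ 277.9 -545.6    9. ] az None
```

```bash

python3 -m pendant '[[[8,-16,0,0,0,0,85],[17,-33.4,0,0,0,0,85],[17,-33.4,0,0,0,0,85],[17,-33.4,0,0,0,0,85],[17,-33.4,0,0,0,0,85],[17,-33.4,0,0,0,0,85],[17,-33.4,0,0,0,0,85],[17,-33.4,0,0,0,0,85],[17,-33.4,0,0,0,0,85],[17,-33.4,0,0,0,0,85]]]'
python3 -m pendant '[[[17,-33.4,0,0,0,0,85],[17,-33.4,0,0,0,0,85],[17,-33.4,0,0,0,0,85],[17,-33.4,0,0,0,0,85],[17,-33.4,0,0,0,0,85],[17,-33.4,0,0,0,0,85],[15,-28.5,0,0,0,0,85],[0,0,0,0,0,0,85],[0,0,0,0,0,0,85],[0,0,0,0,0,0,85]]]'
python3 see.py green; python3 p.py .4405 .238 .036
```

```text
t: 27.62
ee_pos: [0.4991, -0.011, 0.2092]
orientation: [-0.0, 0.939, 0.344, -0.0]
force: [0.8, 0.6, -0.1]
opening: 0.995
grip_force: 0.0
t: 28.45
ee_pos: [0.4416, 0.2368, 0.2092]
orientation: [0.001, 0.939, 0.343, -0.0]
force: [-0.6, -0.3, -1.0]
opening: 0.997
grip_force: 0.0
wrist [253.9, 185.1, 1135.0] [0.4395 0.2362]
t 28.6 pos [0.4421 0.2359 0.2094] yaw 39.99 tilt [ 0.02 -0.04] F [ 0.2 -0.6  0.1] open 84.6 grip 0.0 j [-0.92  0.46  0.56  1.89 -0.31  0.88 -1.08]
shift mm [  0.2  -2.8 173.4] az None
```

```bash

python3 -m pendant '[[[-1,-2.3,20,0,0,0,85],[0,0,27,0,0,0,85],[0,0,27,0,0,0,85],[0,0,27,0,0,0,85],[0,0,27,0,0,0,85],[0,0,20,0,0,0,85],[0,0,15,0,0,0,85],[0,0,8,0,0,0,85],[0,0,2.5,0,0,0,85],[0,0,0,0,0,0,85]]]' 40
python3 -m pendant '[[[0,0,0,0,0,0,50],[0,0,0,0,0,0,50],[0,0,0,0,0,0,50],[0,0,0,0,0,0,50],[0,0,0,0,0,0,50],[0,0,0,0,0,0,50],[0,0,0,0,0,0,50],[0,0,0,0,0,0,50],[0,0,0,0,0,0,50],[0,0,0,0,0,0,50]]]' 40
python3 p.py .5175 .0445 .16
python3 -m pendant '[[[0,0,-10,0,0,0,50],[0,0,-20,0,0,0,50],[0,0,-30,0,0,0,50],[0,0,-30,0,0,0,50],[0,0,-25,0,0,0,50],[0,0,-10,0,0,0,50],[0,0,0,0,0,0,50],[0,0,0,0,0,0,50],[0,0,0,0,0,0,50],[0,0,0,0,0,0,50]]]' 40
python3 p.py .5175 .0445 .16
```

```text
t: 29.43
ee_pos: [0.4397, 0.238, 0.0358]
orientation: [0.0, 0.939, 0.343, -0.0]
force: [-0.6, 0.3, 0.3]
opening: 0.993
grip_force: 0.0
t: 30.27
ee_pos: [0.4404, 0.2389, 0.0372]
orientation: [0.0, 0.939, 0.343, 0.002]
force: [-0.2, -1.4, 6.6]
opening: 0.719
grip_force: 43.9
t 30.27 pos [0.4404 0.2389 0.0372] yaw 40.17 tilt [0.16 0.06] F [-0.2 -1.4  6.6] open 61.1 grip 43.9 j [-0.77  0.71  0.35  2.04 -0.52  0.47 -0.9 ]
shift mm [ -66.1  198.4 -122.8] az None
t: 31.1
ee_pos: [0.4379, 0.2384, 0.1591]
orientation: [0.0, 0.939, 0.344, -0.002]
force: [0.5, -0.4, -3.0]
opening: 0.712
grip_force: 44.6
t 31.1 pos [0.4379 0.2384 0.1591] yaw 40.2 tilt [-0.21 -0.12] F [ 0.5 -0.4 -3. ] open 60.5 grip 44.6 j [-0.9   0.52  0.53  1.95 -0.37  0.77 -1.03]
shift mm [-64.3 199.5  -0.8] az None
```

```bash

python3 -m pendant '[[[-4,12,0,0,0,0,50],[-8,25,0,0,0,0,50],[-10,31,0,0,0,0,50],[-10,31,0,0,0,0,50],[-10,31,0,0,0,0,50],[-10,31,0,0,0,0,50],[-8,24,0,0,0,0,50],[-4,12,0,0,0,0,50],[0,0,0,0,0,0,50],[0,0,0,0,0,0,50]]]' 40
python3 p.py .5175 .0445 .113
python3 -m pendant '[[[0,0,8,0,0,0,50],[0,0,12,0,0,0,50],[0,0,10,0,0,0,50],[0,0,6,0,0,0,50],[0,0,4,0,0,0,50],[0,0,2,0,0,0,50],[0,0,0,0,0,0,50],[0,0,0,0,0,0,50],[0,0,0,0,0,0,50],[0,0,0,0,0,0,50]]]' 40
python3 p.py .5175 .0445 .113
```

```text
t: 31.93
ee_pos: [0.5168, 0.0464, 0.1596]
orientation: [-0.0, 0.94, 0.343, -0.001]
force: [-0.2, 1.0, -2.8]
opening: 0.716
grip_force: 44.8
t 31.93 pos [0.5168 0.0464 0.1596] yaw 40.06 tilt [-0.17 -0.01] F [-0.2  1.  -2.8] open 60.9 grip 44.8 j [-0.47  0.55  0.51  1.9  -0.36  0.79 -0.64]
shift mm [-0.6  2.  46.6] az None
t: 32.77
ee_pos: [0.5179, 0.047, 0.1193]
orientation: [0.0, 0.939, 0.344, 0.001]
force: [-0.8, 0.1, -2.9]
opening: 0.724
grip_force: 44.8
t 32.77 pos [0.5179 0.047  0.1193] yaw 40.19 tilt [0.06 0.01] F [-0.8  0.1 -2.9] open 61.6 grip 44.8 j [-0.44  0.6   0.46  1.94 -0.41  0.69 -0.59]
shift mm [-1.9  1.7  6.3] az None
```

```bash

python3 -m pendant '[[[-1.9,1.7,2,0,0,0,50],[0,0,2,0,0,0,50],[0,0,2,0,0,0,50],[0,0,2,0,0,0,50],[0,0,0,0,0,0,50],[0,0,0,0,0,0,50],[0,0,0,0,0,0,50],[0,0,0,0,0,0,50],[0,0,0,0,0,0,50],[0,0,0,0,0,0,50]]]' 40
python3 p.py .5175 .0445 .111
python3 -m pendant '[[[0,0,0,0,0,0,85],[0,0,0,0,0,0,85],[0,0,0,0,0,0,85],[0,0,0,0,0,0,85],[0,0,0,0,0,0,85],[0,0,-5,0,0,0,85],[0,0,-15,0,0,0,85],[0,0,-25,0,0,0,85],[0,0,-30,0,0,0,85],[0,0,-25,0,0,0,85]]]' 40
python3 -m pendant '[[[0,0,0,0,0,0,85],[0,0,0,0,0,0,85],[0,0,0,0,0,0,85],[0,0,0,0,0,0,85],[0,0,0,0,0,0,85],[0,0,0,0,0,0,85],[0,0,0,0,0,0,85],[0,0,0,0,0,0,85],[0,0,0,0,0,0,85],[0,0,0,0,0,0,85]]]'
python3 -m pendant '[[[0,0,0,0,0,0,85],[0,0,0,0,0,0,85],[0,0,0,0,0,0,85],[0,0,0,0,0,0,85],[0,0,0,0,0,0,85],[0,0,0,0,0,0,85],[0,0,0,0,0,0,85],[0,0,0,0,0,0,85],[0,0,0,0,0,0,85],[0,0,0,0,0,0,85]]]'
python3 - <<'E'
from h import *
st=r.get_state();im=r.camera("wrist");cv2.imwrite("pics/v2.png",im)
for b in blobs(im,"green",amin=300)[0]: print([float(v) for v in b],plane("wrist",b[:2],.171,st))
E
python3 -m pendant '[[[0,0,0,0,0,0,85],[0,0,0,0,0,0,85],[0,0,0,0,0,0,85],[0,0,0,0,0,0,85],[0,0,0,0,0,0,85],[0,0,0,0,0,0,85],[0,0,0,0,0,0,85],[0,0,0,0,0,0,85],[0,0,0,0,0,0,85],[0,0,0,0,0,0,85]]]'
python3 p.py .5175 .0445 .111
```

```text
t: 33.6
ee_pos: [0.5174, 0.0443, 0.111]
orientation: [0.0, 0.939, 0.344, 0.0]
force: [0.2, -1.4, -0.2]
opening: 0.714
grip_force: 44.9
t 33.6 pos [0.5174 0.0443 0.111 ] yaw 40.19 tilt [ 0.04 -0.02] F [ 0.2 -1.4 -0.2] open 60.7 grip 44.9 j [-0.43  0.61  0.45  1.95 -0.42  0.67 -0.58]
shift mm [ 0.2 -0.1 -0. ] az None
t: 34.43
ee_pos: [0.5172, 0.0443, 0.2127]
orientation: [0.0, 0.939, 0.343, 0.0]
force: [0.7, 1.8, 0.0]
opening: 0.992
grip_force: 0.0
t: 35.27
ee_pos: [0.5171, 0.0445, 0.2107]
orientation: [0.0, 0.939, 0.344, -0.0]
force: [-0.3, -0.6, 0.3]
opening: 0.992
grip_force: 0.0
t: 36.1
ee_pos: [0.5172, 0.0445, 0.2108]
orientation: [0.0, 0.939, 0.344, -0.0]
force: [-0.3, -0.4, 0.3]
opening: 0.996
grip_force: 0.0
[260.1, 211.2, 1770.0] [0.51895666 0.0422808  0.171     ]
t: 36.98
ee_pos: [0.5171, 0.0445, 0.2108]
orientation: [0.0, 0.939, 0.344, -0.0]
force: [-0.4, -0.2, 0.4]
opening: 0.991
grip_force: 0.0
t 36.98 pos [0.5171 0.0445 0.2108] yaw 40.19 tilt [-0. -0.] F [-0.4 -0.2  0.4] open 84.2 grip 0.0 j [-0.5   0.48  0.55  1.84 -0.31  0.91 -0.68]
shift mm [ 0.3  0.2 99.8] az None
```

View pics/v2.png

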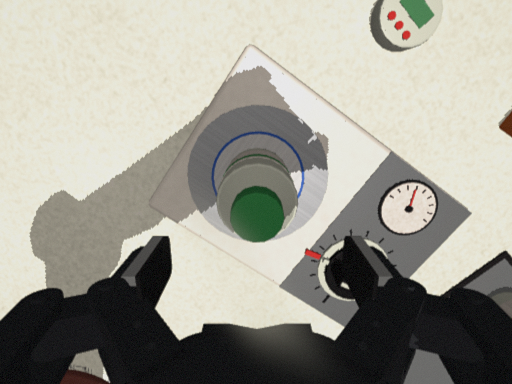

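Green is upright and centred in the ring; cap at (260,211) projects within 3 mm of the pan centre. Regrasp it and carry it to the middle of the mat.

```bash

python3 -m pendant '[[[0,0,15,0,0,0,85],[0,0,22,0,0,0,85],[0,0,25,0,0,0,85],[0,0,20,0,0,0,85],[0,0,12,0,0,0,85],[0,0,6,0,0,0,85],[0,0,0,0,0,0,85],[0,0,0,0,0,0,50],[0,0,0,0,0,0,50],[0,0,0,0,0,0,50]]]' 40
python3 -m pendant '[[[0,0,0,0,0,0,50],[0,0,0,0,0,0,50],[0,0,0,0,0,0,50],[0,0,0,0,0,0,50],[0,0,-5,0,0,0,50],[0,0,-10,0,0,0,50],[0,0,-15,0,0,0,50],[0,0,-15,0,0,0,50],[0,0,-15,0,0,0,50],[0,0,0,0,0,0,50]]]' 40
python3 p.py .485 -.349 .17 40
```

```text
t: 37.82
ee_pos: [0.5179, 0.0446, 0.1118]
orientation: [0.0, 0.939, 0.344, 0.001]
force: [0.4, 0.6, -0.4]
opening: 0.714
grip_force: 47.4
t: 38.65
ee_pos: [0.5185, 0.0442, 0.1736]
orientation: [0.001, 0.939, 0.344, 0.002]
force: [-0.4, -1.2, -3.6]
opening: 0.713
grip_force: 47.1
t 38.65 pos [0.5185 0.0442 0.1736] yaw 40.18 tilt [0.27 0.03] F [-0.4 -1.2 -3.6] open 60.6 grip 47.1 j [-0.47  0.53  0.52  1.88 -0.35  0.82 -0.64]
shift mm [-279.3  278.8    3.2] az 0.18
```

```bash

python3 -m pendant '[[[-12,12,0,0,0,0,50],[-24,24,0,0,0,0,50],[-27,27,0,0,0,0,50],[-27,27,0,0,0,0,50],[-27,27,0,0,0,0,50],[-27,27,0,0,0,0,50],[-27,27,0,0,0,0,50],[-27,27,0,0,0,0,50],[-27,27,0,0,0,0,50],[-24,24,0,0,0,0,50]]]' 40
python3 -m pendant '[[[-18,18,0,0,0,0,50],[-12,12,0,0,0,0,50],[0,0,10,0,0,0,50],[0,0,20,0,0,0,50],[0,0,20,0,0,0,50],[0,0,20,0,0,0,50],[0,0,20,0,0,0,50],[0,0,20,0,0,0,50],[0,0,0,0,0,0,50],[0,0,0,0,0,0,50]]]' 40
python3 p.py .485 -.349 .0395 40
```

```text
t: 39.48
ee_pos: [0.486, -0.3086, 0.17]
orientation: [-0.001, 0.939, 0.343, -0.001]
force: [0.3, 0.1, -2.6]
opening: 0.714
grip_force: 47.0
t: 40.32
ee_pos: [0.4831, -0.3468, 0.0592]
orientation: [-0.002, 0.939, 0.344, -0.001]
force: [-0.0, -0.9, -2.3]
opening: 0.716
grip_force: 46.9
t 40.32 pos [ 0.4831 -0.3468  0.0592] yaw 40.24 tilt [-0.21  0.19] F [-0.  -0.9 -2.3] open 60.9 grip 46.9 j [ 0.35  0.77  0.4   1.76 -0.44  0.7   0.11]
shift mm [ 0.1  3.  19.7] az 0.24
```

```bash

python3 -m pendant '[[[0,2,8,0,0,0,50],[0,0,5,0,0,0,50],[0,0,3,0,0,0,50],[0,0,2,0,0,0,50],[0,0,1,0,0,0,50],[0,0,0,0,0,0,50],[0,0,0,0,0,0,50],[0,0,0,0,0,0,50],[0,0,0,0,0,0,50],[0,0,0,0,0,0,50]]]' 40
python3 p.py .485 -.349 .0395 40
```

```text
t: 41.15
ee_pos: [0.4854, -0.3502, 0.0419]
orientation: [0.0, 0.939, 0.344, 0.0]
force: [-0.3, 1.2, -3.3]
opening: 0.714
grip_force: 47.1
t 41.15 pos [ 0.4854 -0.3502  0.0419] yaw 40.2 tilt [ 0.01 -0.01] F [-0.3  1.2 -3.3] open 60.7 grip 47.1 j [ 0.36  0.8   0.38  1.76 -0.45  0.66  0.13]
shift mm [ 0.5 -1.2  2.4] az 0.2
```

```bash

python3 -m pendant '[[[0,0,1.2,0,0,0,50],[0,0,1,0,0,0,50],[0,0,0,0,0,0,50],[0,0,0,0,0,0,50],[0,0,0,0,0,0,85],[0,0,0,0,0,0,85],[0,0,0,0,0,0,85],[0,0,0,0,0,0,85],[0,0,0,0,0,0,85],[0,0,0,0,0,0,85]]]' 40
python3 -m pendant '[[[0,0,-5,0,0,0,85],[0,0,-15,0,0,0,85],[0,0,-25,0,0,0,85],[0,0,-30,0,0,0,85],[0,0,-35,0,0,0,85],[0,0,-35,0,0,0,85],[0,0,-25,0,0,0,85],[0,0,0,0,0,0,85],[0,0,0,0,0,0,85],[0,0,0,0,0,0,85]]]' 40
for c in yellow green red; do echo $c; python3 see.py $c; done; python3 p.py .4284 .3942 .2
```

```text
t: 41.98
ee_pos: [0.4853, -0.3502, 0.0394]
orientation: [-0.0, 0.939, 0.344, -0.0]
force: [-0.3, -0.3, -1.2]
opening: 0.995
grip_force: 0.0
t: 42.82
ee_pos: [0.4849, -0.3495, 0.209]
orientation: [-0.001, 0.939, 0.344, -0.0]
force: [0.0, -0.4, 0.2]
opening: 1.0
grip_force: 0.0
yellow
top [396.5, 202.2, 187.0] [ 0.5804 -0.3592]
scene [169.4, 115.4, 74.0] [ 0.5811 -0.3592]
wrist [341.4, 107.6, 1636.0] [ 0.5803 -0.3607]
pair 0 1 [ 0.5806 -0.3597  0.0992] 0.0002
pair 0 2 [ 0.5822 -0.3632  0.0889] 0.0001
green
wrist [257.4, 186.5, 1235.0] [ 0.4833 -0.3522]
red
top [483.7, 248.2, 2808.0] [ 0.4634 -0.5634]
top [85.5, 271.4, 197.0] [0.4279 0.3943]
scene [402.2, 225.4, 120.0] [0.4312 0.3939]
pair 0 1 [0.4285 0.3945 0.0966] 0.001
t 43.27 pos [ 0.4852 -0.3502  0.2092] yaw 40.19 tilt [-0.05  0.02] F [-0.3  0.2  0.5] open 84.9 grip 0.0 j [ 0.28  0.6   0.5   1.62 -0.33  1.01  0.02]
shift mm [ 436.9 -605.3    9.5] az None
```

```bash

python3 -m pendant '[[[11,-15,0,0,0,0,85],[22,-30.5,0,0,0,0,85],[22,-30.5,0,0,0,0,85],[22,-30.5,0,0,0,0,85],[22,-30.5,0,0,0,0,85],[22,-30.5,0,0,0,0,85],[22,-30.5,0,0,0,0,85],[22,-30.5,0,0,0,0,85],[22,-30.5,0,0,0,0,85],[22,-30.5,0,0,0,0,85]]]'
python3 -m pendant '[[[22,-30.5,0,0,0,0,85],[22,-30.5,0,0,0,0,85],[22,-30.5,0,0,0,0,85],[22,-30.5,0,0,0,0,85],[22,-30.5,0,0,0,0,85],[22,-30.5,0,0,0,0,85],[22,-30.5,0,0,0,0,85],[22,-30.5,0,0,0,0,85],[22,-30.5,0,0,0,0,85],[18,-26,0,0,0,0,85]]]'
python3 -m pendant '[[[9,-13,0,0,0,0,85],[0,0,0,0,0,0,85],[0,0,0,0,0,0,85],[0,0,0,0,0,0,85],[0,0,0,0,0,0,85],[0,0,0,0,0,0,85],[0,0,0,0,0,0,85],[0,0,0,0,0,0,85],[0,0,0,0,0,0,85],[0,0,0,0,0,0,85]]]'
python3 see.py red; python3 p.py .4278 .394 .036
```

```text
t: 44.1
ee_pos: [0.4579, 0.0075, 0.2098]
orientation: [0.0, 0.939, 0.343, 0.0]
force: [0.9, 1.0, -0.1]
opening: 0.996
grip_force: 0.0
t: 44.93
ee_pos: [0.4284, 0.3781, 0.2095]
orientation: [-0.001, 0.939, 0.345, 0.0]
force: [-0.3, 0.0, -0.3]
opening: 0.997
grip_force: 0.0
t: 45.77
ee_pos: [0.4278, 0.3903, 0.2097]
orientation: [-0.0, 0.939, 0.343, -0.0]
force: [0.2, 0.3, 0.3]
opening: 0.995
grip_force: 0.0
top [85.1, 271.5, 179.0] [0.4277 0.3952]
top [3.0, 277.5, 81.0] [0.4178 0.5855]
wrist [254.2, 181.5, 1272.0] [0.4278 0.3929]
pair 0 2 [0.4281 0.3937 0.1037] 0.0005
t 45.92 pos [0.4277 0.3905 0.2096] yaw 40.2 tilt [-0. -0.] F [0.4 0.3 0.4] open 84.3 grip 0.0 j [-1.08  0.56  0.48  1.68 -0.3   0.98 -1.36]
shift mm [  2.3  -2.6 173.6] az None
```

```bash

python3 -m pendant '[[[2,-2.4,20,0,0,0,85],[0,0,27,0,0,0,85],[0,0,27,0,0,0,85],[0,0,27,0,0,0,85],[0,0,27,0,0,0,85],[0,0,20,0,0,0,85],[0,0,15,0,0,0,85],[0,0,8,0,0,0,85],[0,0,2.5,0,0,0,85],[0,0,0,0,0,0,85]]]' 40
python3 -m pendant '[[[0,0,0,0,0,0,50],[0,0,0,0,0,0,50],[0,0,0,0,0,0,50],[0,0,0,0,0,0,50],[0,0,0,0,0,0,50],[0,0,0,0,0,0,50],[0,0,0,0,0,0,50],[0,0,0,0,0,0,50],[0,0,0,0,0,0,50],[0,0,0,0,0,0,50]]]' 40
python3 -m pendant '[[[0,0,-10,0,0,0,50],[0,0,-20,0,0,0,50],[0,0,-30,0,0,0,50],[0,0,-30,0,0,0,50],[0,0,-25,0,0,0,50],[0,0,-10,0,0,0,50],[0,0,0,0,0,0,50],[0,0,0,0,0,0,50],[0,0,0,0,0,0,50],[0,0,0,0,0,0,50]]]' 40
python3 p.py .5175 .0445 .16
```

```text
t: 46.75
ee_pos: [0.4278, 0.3936, 0.0359]
orientation: [0.0, 0.939, 0.344, -0.0]
force: [-0.2, 0.1, 0.2]
opening: 0.997
grip_force: 0.0
t: 47.58
ee_pos: [0.4286, 0.3942, 0.0375]
orientation: [-0.001, 0.939, 0.344, 0.001]
force: [-1.0, -1.4, 6.0]
opening: 0.715
grip_force: 44.5
t: 48.42
ee_pos: [0.4263, 0.3928, 0.1589]
orientation: [0.001, 0.939, 0.344, -0.002]
force: [-0.1, 0.2, -3.6]
opening: 0.715
grip_force: 44.6
t 48.42 pos [0.4263 0.3928 0.1589] yaw 40.2 tilt [-0.2  -0.18] F [-0.1  0.2 -3.6] open 60.8 grip 44.6 j [-1.07  0.62  0.46  1.73 -0.34  0.88 -1.33]
shift mm [-1.552e+02  3.249e+02 -3.000e-01] az None
```

```bash

python3 -m pendant '[[[-6,12,0,0,0,0,50],[-12,25,0,0,0,0,50],[-15,31,0,0,0,0,50],[-15,31,0,0,0,0,50],[-15,31,0,0,0,0,50],[-15,31,0,0,0,0,50],[-15,31,0,0,0,0,50],[-15,31,0,0,0,0,50],[-15,31,0,0,0,0,50],[-13,28,0,0,0,0,50]]]' 40
python3 -m pendant '[[[-10,22,0,0,0,0,50],[-6,14,0,0,0,0,50],[-3,5,0,0,0,0,50],[0,0,8,0,0,0,50],[0,0,12,0,0,0,50],[0,0,10,0,0,0,50],[0,0,6,0,0,0,50],[0,0,4,0,0,0,50],[0,0,0,0,0,0,50],[0,0,0,0,0,0,50]]]' 40
python3 p.py .5175 .0445 .110
```

```text
t: 49.25
ee_pos: [0.5053, 0.0864, 0.1606]
orientation: [0.001, 0.94, 0.342, -0.001]
force: [0.2, -0.1, -1.6]
opening: 0.719
grip_force: 44.6
t: 50.08
ee_pos: [0.5177, 0.0473, 0.1209]
orientation: [-0.0, 0.939, 0.344, -0.0]
force: [1.2, -0.3, -3.1]
opening: 0.713
grip_force: 44.6
t 50.08 pos [0.5177 0.0473 0.1209] yaw 40.24 tilt [-0.02 -0.  ] F [ 1.2 -0.3 -3.1] open 60.6 grip 44.6 j [-0.4   0.59  0.4   1.93 -0.35  0.69 -0.65]
shift mm [-2.   2.  10.9] az None
```

```bash

python3 -m pendant '[[[-2,2,3,0,0,0,50],[0,0,3,0,0,0,50],[0,0,2,0,0,0,50],[0,0,2,0,0,0,50],[0,0,0,0,0,0,50],[0,0,0,0,0,0,50],[0,0,0,0,0,0,50],[0,0,0,0,0,0,50],[0,0,0,0,0,0,50],[0,0,0,0,0,0,50]]]' 40
python3 p.py .5175 .0445 .11
python3 -m pendant '[[[0,0,0,0,0,0,85],[0,0,0,0,0,0,85],[0,0,0,0,0,0,85],[0,0,0,0,0,0,85],[0,0,0,0,0,0,85],[0,0,-5,0,0,0,85],[0,0,-15,0,0,0,85],[0,0,-25,0,0,0,85],[0,0,-30,0,0,0,85],[0,0,-25,0,0,0,85]]]' 40
python3 -m pendant '[[[0,0,0,0,0,0,85],[0,0,0,0,0,0,85],[0,0,0,0,0,0,85],[0,0,0,0,0,0,85],[0,0,0,0,0,0,85],[0,0,0,0,0,0,85],[0,0,0,0,0,0,85],[0,0,0,0,0,0,85],[0,0,0,0,0,0,85],[0,0,0,0,0,0,85]]]'
python3 -m pendant '[[[0,0,0,0,0,0,85],[0,0,0,0,0,0,85],[0,0,0,0,0,0,85],[0,0,0,0,0,0,85],[0,0,0,0,0,0,85],[0,0,0,0,0,0,85],[0,0,0,0,0,0,85],[0,0,0,0,0,0,85],[0,0,0,0,0,0,85],[0,0,0,0,0,0,85]]]'
python3 - <<'E'
from h import *
st=r.get_state();im=r.camera("wrist");cv2.imwrite("pics/v3.png",im)
for b in blobs(im,"red",amin=300)[0]: print([float(v) for v in b],plane("wrist",b[:2],.171,st))
E
python3 -m pendant '[[[0,0,0,0,0,0,85],[0,0,0,0,0,0,85],[0,0,0,0,0,0,85],[0,0,0,0,0,0,85],[0,0,0,0,0,0,85],[0,0,0,0,0,0,85],[0,0,0,0,0,0,85],[0,0,0,0,0,0,85],[0,0,0,0,0,0,85],[0,0,0,0,0,0,85]]]'
python3 p.py .5175 .0445 .11
```

```text
t: 50.92
ee_pos: [0.5178, 0.044, 0.1113]
orientation: [0.0, 0.939, 0.344, 0.0]
force: [0.3, -1.2, -0.5]
opening: 0.714
grip_force: 44.9
t 50.92 pos [0.5178 0.044  0.1113] yaw 40.19 tilt [ 0.04 -0.01] F [ 0.3 -1.2 -0.5] open 60.7 grip 44.9 j [-0.39  0.6   0.39  1.94 -0.36  0.66 -0.64]
shift mm [ 0.1 -0.6  1.3] az None
t: 51.75
ee_pos: [0.5176, 0.0439, 0.2129]
orientation: [0.0, 0.939, 0.343, 0.0]
force: [-0.8, 0.1, 0.6]
opening: 0.993
grip_force: 0.0
t: 52.58
ee_pos: [0.5175, 0.044, 0.211]
orientation: [0.0, 0.939, 0.344, -0.0]
force: [-0.1, -0.1, -0.1]
opening: 0.993
grip_force: 0.0
t: 53.42
ee_pos: [0.5175, 0.044, 0.2111]
orientation: [0.0, 0.939, 0.344, -0.0]
force: [0.4, -0.1, -0.2]
opening: 0.993
grip_force: 0.0
[257.1, 213.1, 2311.0] [0.51691959 0.04241229 0.171     ]
t: 54.3
ee_pos: [0.5175, 0.0441, 0.2111]
orientation: [0.0, 0.939, 0.344, -0.0]
force: [0.3, 0.8, -0.3]
opening: 0.996
grip_force: 0.0
t 54.3 pos [0.5175 0.0441 0.2111] yaw 40.2 tilt [-0. -0.] F [ 0.3  0.8 -0.3] open 84.6 grip 0.0 j [-0.45  0.47  0.48  1.84 -0.27  0.9  -0.72]
shift mm [  0.3  -0.3 101.1] az None
```

View pics/v3.png

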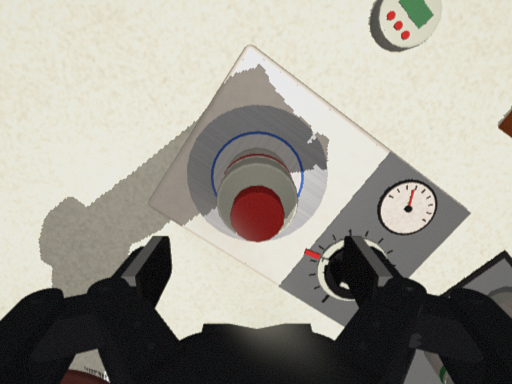

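Red is upright and centred on the pan; cap at (257,213). Regrasp it and take it to the near end of the mat.

```bash

python3 -m pendant '[[[0,0,15,0,0,0,85],[0,0,22,0,0,0,85],[0,0,25,0,0,0,85],[0,0,20,0,0,0,85],[0,0,12,0,0,0,85],[0,0,6,0,0,0,85],[0,0,0,0,0,0,85],[0,0,0,0,0,0,50],[0,0,0,0,0,0,50],[0,0,0,0,0,0,50]]]' 40
python3 -m pendant '[[[0,0,0,0,0,0,50],[0,0,0,0,0,0,50],[0,0,0,0,0,0,50],[0,0,0,0,0,0,50],[0,0,-5,0,0,0,50],[0,0,-10,0,0,0,50],[0,0,-15,0,0,0,50],[0,0,-15,0,0,0,50],[0,0,-15,0,0,0,50],[0,0,-5,0,0,0,50]]]' 40
python3 p.py .390 -.340 .18 40
python3 -m pendant '[[[-12,10,0,0,0,0,50],[-24,20,0,0,0,0,50],[-28,23,0,0,0,0,50],[-28,23,0,0,0,0,50],[-28,23,0,0,0,0,50],[-28,23,0,0,0,0,50],[-28,23,0,0,0,0,50],[-28,23,0,0,0,0,50],[-28,23,0,0,0,0,50],[-28,23,0,0,0,0,50]]]' 40
python3 see.py green;python3 see.py yellow
python3 p.py .390 -.340 .18 40
```

```text
t: 55.13
ee_pos: [0.5183, 0.0441, 0.1121]
orientation: [0.0, 0.939, 0.344, 0.001]
force: [0.3, -0.1, -0.4]
opening: 0.713
grip_force: 47.3
t: 55.97
ee_pos: [0.5181, 0.0439, 0.1783]
orientation: [0.0, 0.939, 0.343, 0.001]
force: [0.6, 0.7, -3.6]
opening: 0.714
grip_force: 47.0
t 55.97 pos [0.5181 0.0439 0.1783] yaw 40.18 tilt [0.14 0.02] F [ 0.6  0.7 -3.6] open 60.7 grip 47.0 j [-0.43  0.51  0.46  1.88 -0.3   0.82 -0.69]
shift mm [-345.5  210.7   -2.2] az 0.18
t: 56.8
ee_pos: [0.4558, -0.2883, 0.1758]
orientation: [-0.001, 0.939, 0.344, -0.001]
force: [0.8, 0.1, -3.0]
opening: 0.713
grip_force: 46.9
wrist [334.5, 208.3, 1634.0] [ 0.4839 -0.3531]
top [396.5, 202.2, 186.0] [ 0.5804 -0.3592]
scene [169.4, 115.5, 75.0] [ 0.5814 -0.3589]
wrist [377.0, 123.4, 185.0] [ 0.5559 -0.3184]
wrist [440.5, 135.5, 2356.0] [ 0.5802 -0.3608]
pair 0 1 [ 0.5807 -0.3598  0.0986] 0.0001
pair 0 2 [ 0.5792 -0.3581  0.1043] 0.0006
t 57.1 pos [ 0.457  -0.2854  0.1755] yaw 40.29 tilt [-0.07  0.13] F [ 0.1  0.  -3.2] open 60.6 grip 46.9 j [ 0.23  0.54  0.44  1.83 -0.3   0.84 -0.05]
shift mm [-86.4  -1.7  -4.5] az 0.29
```

```bash

python3 -m pendant '[[[-20,0,0,0,0,0,50],[-25,0,0,0,0,0,50],[-22,0,0,0,0,0,50],[-14,0,0,0,0,0,50],[-4,0,10,0,0,0,50],[0,0,20,0,0,0,50],[0,0,25,0,0,0,50],[0,0,25,0,0,0,50],[0,0,20,0,0,0,50],[0,0,10,0,0,0,50]]]' 40
python3 -m pendant '[[[0,0,6,0,0,0,50],[0,0,0,0,0,0,50],[0,0,0,0,0,0,50],[0,0,0,0,0,0,50],[0,0,0,0,0,0,50],[0,0,0,0,0,0,50],[0,0,0,0,0,0,50],[0,0,0,0,0,0,50],[0,0,0,0,0,0,50],[0,0,0,0,0,0,50]]]' 40
python3 p.py .390 -.340 .04 40
```

```text
t: 57.93
ee_pos: [0.3925, -0.3384, 0.063]
orientation: [-0.003, 0.938, 0.345, -0.001]
force: [-0.2, 1.1, -2.7]
opening: 0.711
grip_force: 46.9
t: 58.77
ee_pos: [0.3921, -0.3421, 0.0602]
orientation: [0.0, 0.939, 0.344, 0.0]
force: [-0.2, 0.2, -2.2]
opening: 0.712
grip_force: 46.9
t 58.77 pos [ 0.3921 -0.3421  0.0602] yaw 40.19 tilt [ 0.01 -0.01] F [-0.2  0.2 -2.2] open 60.5 grip 46.9 j [ 0.46  0.68  0.33  1.98 -0.4   0.55  0.2 ]
shift mm [-0.2 -3.  20.2] az 0.19
```

```bash

python3 -m pendant '[[[0,-3,8,0,0,0,50],[0,0,6,0,0,0,50],[0,0,4,0,0,0,50],[0,0,2,0,0,0,50],[0,0,0,0,0,0,50],[0,0,0,0,0,0,50],[0,0,0,0,0,0,50],[0,0,0,0,0,0,50],[0,0,0,0,0,0,50],[0,0,0,0,0,0,50]]]' 40
python3 p.py .390 -.340 .0397 40
```

```text
t: 59.6
ee_pos: [0.3893, -0.3388, 0.0415]
orientation: [-0.001, 0.939, 0.344, 0.0]
force: [-3.4, 4.3, 14.6]
opening: 0.716
grip_force: 49.0
t 59.6 pos [ 0.3893 -0.3388  0.0415] yaw 40.21 tilt [-0.04  0.16] F [-3.4  4.3 14.6] open 60.9 grip 49.0 j [ 0.48  0.71  0.3   1.99 -0.42  0.5   0.22]
shift mm [-0.2  1.4  1.8] az 0.21
```

```bash

python3 -m pendant '[[[0,0,-0.8,0,0,0,50],[0,0,0,0,0,0,50],[0,0,0,0,0,0,50],[0,0,0,0,0,0,85],[0,0,0,0,0,0,85],[0,0,0,0,0,0,85],[0,0,0,0,0,0,85],[0,0,0,0,0,0,85],[0,0,0,0,0,0,85],[0,0,0,0,0,0,85]]]' 40
python3 -m pendant '[[[0,0,-5,0,0,0,85],[0,0,-15,0,0,0,85],[0,0,-25,0,0,0,85],[0,0,-30,0,0,0,85],[0,0,-35,0,0,0,85],[0,0,-35,0,0,0,85],[0,0,-25,0,0,0,85],[0,0,0,0,0,0,85],[0,0,0,0,0,0,85],[0,0,0,0,0,0,85]]]' 40
for c in yellow green red; do echo $c; python3 see.py $c; done; python3 p.py .501 -.1135 .2 106.2
```

```text
t: 60.43
ee_pos: [0.3902, -0.3398, 0.0408]
orientation: [0.0, 0.939, 0.344, -0.0]
force: [0.1, -0.5, -0.3]
opening: 0.994
grip_force: 0.0
t: 61.27
ee_pos: [0.3897, -0.3391, 0.2105]
orientation: [-0.001, 0.939, 0.344, -0.0]
force: [-0.2, 0.3, -0.3]
opening: 0.995
grip_force: 0.0
yellow
top [396.7, 202.1, 185.0] [ 0.5806 -0.3597]
scene [169.5, 115.4, 74.0] [ 0.5809 -0.359 ]
wrist [436.8, 21.0, 2140.0] [ 0.5788 -0.3611]
wrist [376.4, 45.7, 184.0] [ 0.5368 -0.3383]
pair 0 1 [ 0.5806 -0.3598  0.0993] 0.0002
pair 0 2 [ 0.5817 -0.3623  0.0942] 0.0004
green
top [396.5, 241.4, 156.0] [ 0.484  -0.3512]
wrist [341.6, 110.0, 1476.0] [ 0.4845 -0.3528]
pair 0 2 [ 0.485  -0.354   0.0931] 0.0006
red
top [494.1, 270.8, 464.0] [ 0.4088 -0.5822]
top [395.4, 281.9, 173.0] [ 0.3878 -0.3405]
wrist [255.5, 185.7, 1280.0] [ 0.3875 -0.3408]
pair 0 2 [ 0.3877 -0.3406  0.1003] 0.0002
t 61.72 pos [ 0.39   -0.3397  0.2105] yaw 40.19 tilt [-0.04  0.02] F [ 0.6  0.5 -0.4] open 84.7 grip 0.0 j [ 0.36  0.47  0.47  1.84 -0.26  0.9   0.08]
shift mm [ 230.8 -101.2   10.5] az -66.01
```

View pics/l_wrist.png

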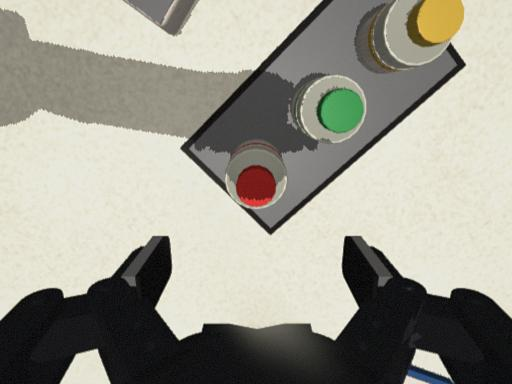

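All three bottles stand upright wholly on the mat: red (256,186), green (341,110), yellow (440,20). Now back to the dial.

```bash

python3 -m pendant '[[[15,-6.5,0,0,0,0,60],[32,-14,0,0,0,0,60],[36,-15.8,0,0,0,0,40],[36,-15.8,0,0,0,0,40],[36,-15.8,0,0,0,0,40],[36,-15.8,2,0,0,0,40],[32,-14,3,0,0,0,40],[8,-3.5,5,0,0,0,40],[0,0,0,0,0,-6,40],[0,0,0,0,0,-6,40]]]' 30
python3 -m pendant '[[[0,0,0,0,0,-6,40],[0,0,0,0,0,-6,40],[0,0,0,0,0,-6,40],[0,0,0,0,0,-6,40],[0,0,0,0,0,-6,40],[0,0,0,0,0,-6,40],[0,0,0,0,0,-6,40],[0,0,0,0,0,-6,40],[0,0,0,0,0,-6,40],[0,0,0,0,0,0,40]]]' 30
python3 p.py .501 -.1135 .073 106.2
```

```text
t: 62.55
ee_pos: [0.5015, -0.112, 0.2002]
orientation: [-0.0, 0.896, 0.444, -0.001]
force: [-0.5, -0.4, -0.4]
opening: 0.469
grip_force: 0.0
t: 63.38
ee_pos: [0.5011, -0.1141, 0.2008]
orientation: [-0.0, 0.6, 0.8, -0.0]
force: [0.5, 0.7, -1.0]
opening: 0.47
grip_force: 0.0
t 63.38 pos [ 0.5011 -0.1141  0.2008] yaw 106.24 tilt [-0.01  0.  ] F [ 0.5  0.7 -1. ] open 40.0 grip 0.0 j [ 0.09  0.44  0.13  1.86 -0.07  0.85  0.54]
shift mm [6.000e-01 1.000e-01 1.278e+02] az 0.04
```

```bash

python3 -m pendant '[[[0.6,0,20,0,0,0,40],[0,0,25,0,0,0,40],[0,0,25,0,0,0,40],[0,0,25,0,0,0,40],[0,0,20,0,0,0,40],[0,0,12,0,0,0,40],[0,0,0,0,0,0,40],[0,0,0,0,0,0,40],[0,0,0,0,0,0,5],[0,0,0,0,0,0,5]]]' 30
python3 -m pendant '[[[0,0,0,0,0,0,5],[0,0,0,0,0,0,5],[0,0,0,0,0,0,5],[0,0,0,0,0,0,5],[0,0,0,0,0,0,5],[0,0,0,0,0,0,5],[0,0,0,0,0,0,5],[0,0,0,0,0,-6,5],[0,0,0,0,0,-6,5],[0,0,0,0,0,-6,5]]]' 40
python3 -m pendant '[[[0,0,0,0,0,-6,5],[0,0,0,0,0,-6,5],[0,0,0,0,0,-6,5],[0,0,0,0,0,-6,5],[0,0,0,0,0,-6,5],[0,0,0,0,0,-6,5],[0,0,0,0,0,-6,5],[0,0,0,0,0,-6,5],[0,0,0,0,0,-4,5],[0,0,0,0,0,0,5]]]' 40
python3 p.py .501 -.1135 .073 184.6
python3 -c "
from bench import r;print(r.get_state()['wrist_torque'])"
```

```text
t: 64.22
ee_pos: [0.502, -0.1132, 0.075]
orientation: [0.001, 0.601, 0.799, 0.0]
force: [0.5, 1.1, -0.7]
opening: 0.193
grip_force: 0.0
t: 65.05
ee_pos: [0.5012, -0.1134, 0.0752]
orientation: [0.001, 0.466, 0.885, -0.0]
force: [-3.2, -0.9, 6.5]
opening: 0.152
grip_force: 40.7
t: 65.88
ee_pos: [0.5009, -0.1138, 0.0751]
orientation: [0.0, 0.033, 0.999, -0.001]
force: [-3.5, -1.5, 7.6]
opening: 0.156
grip_force: 40.9
t 65.88 pos [ 0.5009 -0.1138  0.0751] yaw 176.26 tilt [ 0.01 -0.07] F [-3.5 -1.5  7.6] open 13.2 grip 40.9 j [ 0.34  0.64 -0.25  1.97  0.28  0.56  1.41]
shift mm [-0.1  0.3  2.1] az -8.34
[-0.1655166   0.57463628  0.03850739]
```

```bash
T='from bench import r;import numpy as np;print(np.round(r.get_state()["wrist_torque"],2))'
python3 -m pendant '[[[0,0,0,0,0,-3,5],[0,0,0,0,0,-3,5],[0,0,0,0,0,-1,5],[0,0,0,0,0,0,5],[0,0,0,0,0,0,5],[0,0,0,0,0,0,5],[0,0,0,0,0,0,5],[0,0,0,0,0,0,5],[0,0,0,0,0,0,5],[0,0,0,0,0,0,5]]]' 40 >/dev/null
python3 p.py .501 -.1135 .073 184.6; python3 -c "$T"
python3 -m pendant '[[[0,0,0,0,0,-1,5],[0,0,0,0,0,-0.5,5],[0,0,0,0,0,0,5],[0,0,0,0,0,0,5],[0,0,0,0,0,0,5],[0,0,0,0,0,0,5],[0,0,0,0,0,0,5],[0,0,0,0,0,0,5],[0,0,0,0,0,0,5],[0,0,0,0,0,0,5]]]' 40 >/dev/null
python3 p.py .501 -.1135 .073 184.6; python3 -c "$T"
```

```text
t 66.72 pos [ 0.5008 -0.1138  0.0751] yaw -176.87 tilt [-0.   -0.11] F [-2.4 -0.6  8. ] open 13.0 grip 40.9 j [ 0.37  0.64 -0.28  1.97  0.32  0.57  1.49]
shift mm [-0.2  0.3  2.1] az -1.47
[-0.15  0.58  0.05]
t 67.55 pos [ 0.5009 -0.1139  0.0751] yaw -175.38 tilt [-0.   -0.11] F [-2.1 -2.3  7.8] open 13.3 grip 40.9 j [ 0.37  0.64 -0.29  1.97  0.32  0.57  1.51]
shift mm [-0.2  0.4  2.1] az 0.02
[-0.15  0.61  0.  ]
```

```bash
T='from bench import r;import numpy as np;print(np.round(r.get_state()["wrist_torque"],2))'
for k in 1; do python3 -m pendant '[[[0,0,0,0,0,-1.2,5],[0,0,0,0,0,0,5],[0,0,0,0,0,0,5],[0,0,0,0,0,0,5],[0,0,0,0,0,0,5],[0,0,0,0,0,0,5],[0,0,0,0,0,0,5],[0,0,0,0,0,0,5],[0,0,0,0,0,0,5],[0,0,0,0,0,0,5]]]' 40 >/dev/null
python3 p.py .501 -.1135 .073 184.6; python3 -c "$T"; done
python3 -m pendant '[[[0,0,0,0,0,-1.2,5],[0,0,0,0,0,0,5],[0,0,0,0,0,0,5],[0,0,0,0,0,0,5],[0,0,0,0,0,0,5],[0,0,0,0,0,0,5],[0,0,0,0,0,0,5],[0,0,0,0,0,0,5],[0,0,0,0,0,0,5],[0,0,0,0,0,0,5]]]' 40 >/dev/null
python3 p.py .501 -.1135 .073 184.6; python3 -c "$T"
```

```text
t 68.38 pos [ 0.5008 -0.1139  0.0751] yaw -174.33 tilt [-0.   -0.08] F [-2.7 -1.4  7.4] open 13.6 grip 41.0 j [ 0.37  0.64 -0.29  1.97  0.33  0.57  1.53]
shift mm [-0.2  0.4  2.1] az 1.07
[-0.1   0.59 -0.36]
t 69.22 pos [ 0.5008 -0.1139  0.0752] yaw -173.35 tilt [-0.01 -0.05] F [-3.2 -0.7  7.6] open 12.7 grip 44.8 j [ 0.38  0.64 -0.3   1.97  0.33  0.57  1.54]
shift mm [-0.2  0.4  2.2] az 2.05
[-0.02  0.63 -0.87]
```

Torque about the dial axis has risen to -0.87 N m: the dial is on its zero stop. Back off to relieve the twist, release, lift and check.

```bash

python3 -m pendant '[[[0,0,0,0,0,1.7,5],[0,0,0,0,0,0,5],[0,0,0,0,0,0,5],[0,0,0,0,0,0,5],[0,0,0,0,0,0,35],[0,0,0,0,0,0,35],[0,0,0,0,0,0,35],[0,0,0,0,0,0,35],[0,0,0,0,0,0,35],[0,0,0,0,0,0,35]]]'
python3 -m pendant '[[[0,0,-10,0,0,0,35],[0,0,-20,0,0,0,35],[0,0,-30,0,0,0,35],[0,0,-30,0,0,0,35],[0,0,-30,0,0,0,35],[0,0,-5,0,0,0,85],[0,0,0,0,0,0,85],[0,0,0,0,0,0,85],[0,0,0,0,0,0,85],[0,0,0,0,0,0,85]]]'
python3 - <<'E'
from h import *
st=r.get_state();im=r.camera("wrist");t=r.camera("top")
c=cv2.resize(im[100:250,150:350],(400,300),interpolation=cv2.INTER_CUBIC);cv2.imwrite("pics/fin.png",np.hstack([c,cv2.resize(t,(400,300),interpolation=cv2.INTER_AREA)]))
E
for c in yellow green red; do python3 see.py $c|grep -E "top|wrist"; done
```

```text
t: 70.05
ee_pos: [0.5012, -0.1127, 0.0738]
orientation: [-0.0, -0.047, 0.999, 0.0]
force: [0.4, 0.2, 0.6]
opening: 0.409
grip_force: 0.0
t: 70.88
ee_pos: [0.5001, -0.1127, 0.1975]
orientation: [-0.002, -0.047, 0.999, 0.0]
force: [0.2, -0.7, -0.1]
opening: 0.995
grip_force: 0.0
top [396.5, 202.2, 188.0] [ 0.5804 -0.3592]
wrist [42.5, 214.0, 286.0] [ 0.5418 -0.2997]
top [396.4, 241.3, 157.0] [ 0.4843 -0.351 ]
top [361.5, 210.4, 366.0] [ 0.5615 -0.2709]
top [347.7, 244.9, 2417.0] [ 0.4779 -0.2316]
top [395.0, 281.8, 190.0] [ 0.388  -0.3396]
wrist [48.5, 38.4, 375.0] [ 0.3987 -0.2805]
```

View pics/fin.png

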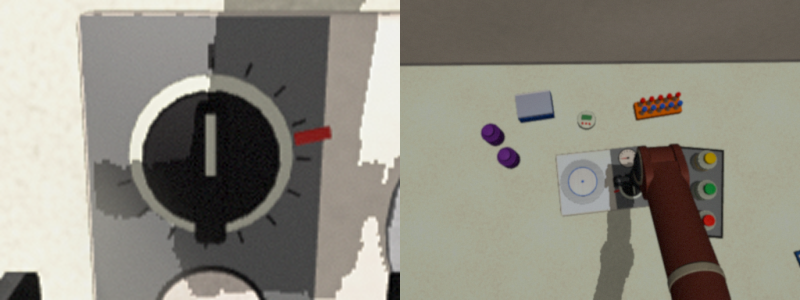

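The stripe (210,115–175) is in line with the long zero tick (212,55), the bottles stand on the mat, the bystanders are unmoved, and the gripper is clear.

```bash
python3 -c "
from bench import r;print(r.finish_job())"
```

```text
the job is handed in; nothing more can be done
None
```

The job is handed in: with the dial on the red mark, yellow, green and red (blue was absent) were weighed in order and now stand upright on the mat, and the dial is back at zero.

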